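# Stamp the letter with the stamp from the lidded pot

### The arm

A 7-joint arm with a two-finger parallel gripper is mounted at the origin on the work surface. World frame = base frame: x ahead of the robot, y to its left, z up, the work surface at z = 0. Lengths are in m, angles in rad, forces in N, time in s.
With the tool pointing down it reaches from about 0.4 to 0.85 m from the base axis. Payload 10.4 kg.
Tool frame: the origin (TCP) lies on the centre line of the jaws, within the pads' length; the fingertips stand 14 mm ahead of it and the grasp point (between the pads) lies 5 mm behind it (tip_reach is the z of the fingertips in the tool frame, in m); z points along the fingers, x is the direction in which the jaws open and shut, and the axes are right-handed (so a half turn about z gives the same grasp; the last joint's range is limited). The gripper opens to 87 mm and grips with 3 to 60 N. Pads are 19 mm wide; open, the fingers measure 117 mm over their backs; the gripper's body (75 mm by 190 mm) begins 51 mm behind the grasp point.
Start: joints at [1.128, 0.332, -0.065, 1.46, 0.022, 1.35, -0.088], TCP at [0.255, -0.571, 0.237] pointing down, gripper open.
Joint ranges: [-2.6, 2.6], [-0.5, 2.12], [-1.47, 1.34], [0.16, 2.42], [-1.27, 4.41], [0.06, 2.06], [-2.6, 2.6]. Speed limits (rad/s): [2.22, 2.22, 2.79, 2.79, 3.14, 3.14, 3.14].

### API

Orientations are given as a unit quaternion [x, y, z, w].
In Python, from bench import * gives the robot as it stands.
- The arm moves only by the tool carry_out, never from a script. Its argument "rows" is a list of rows, each a list of 5 numbers: the closure, from -1 (fully open) to 1 (shut), so that 0 is half open, then the shift along the tool's x, y, z in units of 30 mm (1.0 is 30 mm), then the turn about the tool's z in units of 5 degrees (1.0 is 5 degrees). In form: [[jaw, x, y, z, turn], ...]. A call has 1 to 20 rows; each row shifts and turns the pose as measured when the row begins, along the tool's axes as they then stand; what a row does not reach is not made up. A row lasts 1/12 s, in which the tool goes at most 41.7 mm and 7.16 degrees, less where a joint would pass 70% of its speed; a pose out of reach is approached as far as the arm can. A call is refused whole if a number of a shift passes 1 or a number of a turn 1, either way. A call with a gripper value outside its range is refused whole. The fingers move at their own pace and stop on an object; "force" is the grip in N (left out, the last holds). Time passes only in rows, so rows that do not move let the fingers close. It gives the time, the measured TCP pose, the force and the opening at its end, in the units of the state.
- read_state(): the state, without advancing time (a new reading comes with each control period).
- camera(name): name is "scene" or "top" or "wrist"; returns the picture (480x640x3 uint8, blue, green, red); there is no depth.
- camera_info(name): a dict with "fx", "fy", "cx", "cy" (pixels), "dist_coeffs" ([k1, k2, p1, p2, k3] as OpenCV has them; the pictures are not rectified), "extrinsics" (4x4, takes a point from camera to world coordinates); the wrist camera has in their place "tool_from_camera" (4x4, takes a point from camera to tool coordinates, whose origin is the TCP and whose axes are the tool frame's). Camera axes: x right, y down, z forward; pixel columns grow to the right and rows downward; lengths in m; the calibration is good to about 2 mm. A picture is of the moment at which its call begins: read the wrist's pose just before it. camera_info takes no time and is no camera call.
- close_job(): hands the job in, once; it reports no verdict.
Trained networks look in the newest picture that a camera, given by its name, has taken for a name from the list of things; names that differ only in an ending like _2 or _b are one class to them, and where a whole thing is asked for, a point or a joint stands for the part that bears it (a point fixed in the world has none). Each returns a list of dicts, best first, with "conf" (0 to 1); they miss things now and then, are a little off and sometimes report something else, mostly with a low value. They report only what shows in the picture. A call takes as long as a camera call. They do not tell look-alikes from the thing itself.
- recognise(query, camera): "box" ([centre column, centre row, width, height] in pixels, round what is visible of it).
- silhouettes(query, camera): "mask" (480x640 bool, what is visible of it) and "box" ([centre column, centre row, width, height] in pixels, round what is visible of it).
- pinpoint(query, camera): "xy" ([column, row] in pixels: a listed point, or the origin of a listed thing).
The state is a dict: "time": time; "joint_positions": joint angles; "joint_vel": joint speeds; "joint_torque": joint torques, N m; "ee_pos": TCP position; "eef_rot": TCP orientation; "ft_force": force on the tool from outside, world axes, zero at the start; "torque": the same for the moment, N m; "width": finger opening in m.
Only numpy, scipy, OpenCV 4.12 (cv2) and the standard library are available. Lean on these libraries where they do the work, as an engineer would, in place of code of your own. Each camera call takes 0.05 s, during which the arm holds its last target. There are 200 camera calls.

### The job

Lift the lid off the round pot and stand it on the cork coaster, then reach into the pot, take out the hand stamp that stands on its bottom, and press the stamp firmly down inside the empty printed box on the letter, upright and square to the box, marking the letter nowhere else. Then stand the stamp upright in the shallow wooden tray and put the lid back so that the pot is properly closed. Leave the pot standing where it is and do not disturb the pen and paperweight on the letter or the other stamp in the tray.

Things in the scene. Friction and masses are not known exactly. Their poses are not given: they have to be found in the camera images.
- pot: Glazed blue round pot, loose, 0.9 kg: straight wall, 92 mm outside and 84 mm inside diameter, 88 mm tall to the rim, floor 6 mm thick (so 82 mm deep inside). Origin: centre of its underside on the desk; z up. It must stay where it is.
- lid_center (a point): The pot's loose blue lid, 0.18 kg, 44 mm tall: plug below (68 mm across, 8 high), disc (96 across, 8 thick) that rests on the rim, upright round knob on top (20 across, 28 tall). Point: on the axis, 22 mm above the plug's underside, 6 above the disc's top, 22 below the knob's top; z up. On the closed pot it is 102 mm above the pot's underside. The plug has 8 mm play each side in the mouth.
- stamp_center (a point): Pre-inked wooden hand stamp, loose, about 60 g, 56 mm tall, upright on the pot's floor near its middle at any yaw, hidden under the lid at first. Foot: block 34 (its x) by 22 (its y) by 14 mm high, rubber printing face below; above it a round handle 14 mm across, 42 tall. Point: on the axis half-way up, 28 mm above the printing face; z up along the handle.
- letter: A letter (paper 148 by 210 mm) lying on a brown leather pad 160 by 222 mm, fixed; the paper's top is 6 mm above the desk. Origin: centre, on the desk; y along the 222 mm side. A pen and a paperweight lie on it, away from the printed box.
- letter_box (a point): Centre of the empty box printed in dark lines on the letter, 42 mm (its x) by 54 mm (its y), on the paper's top face, 6 mm above the desk. The stamp's long side may go along either side of the box (it fits both ways). z up.
- tray: Shallow open wooden tray, fixed, 80 mm (its x) by 150 mm (its y), walls 4 mm thick and 12 mm high, floor 4 mm thick. Origin: centre of its underside on the desk. Its -y end holds another, round stamp.
- tray_place (a point): Centre of the tray's free +y end, on the tray's floor, 4 mm above the desk, 32 mm along +y from the tray's centre.
- coaster: Round flat cork coaster, fixed, 110 mm across, 4 mm thick. Origin: centre of its underside on the desk.
- round_stamp: Bystander standing in the tray: small round stamp, foot 28 mm across, ball grip on top, 53 mm tall. Origin: centre of its underside.
- paperweight: Bystander on the letter: brass paperweight 44 mm across, 24 mm tall. Origin: centre of its underside.
- pen: Bystander on the letter: black pen 130 mm long (its y), 12 mm high. Origin: centre of its underside.
Not all that is in view belongs to the job. What is shaped like the part that bears lid_center but black is not meant. Of the things that look like the coaster, take the one that is nearest to the robot's base at the start.

How it is judged:
On the way, in this order (a step that is already met when the one before it is completed fails the run):
1. the lid stands on the coaster, knob up, let go (horizontal distance between lid_center and coaster below 0.04 m and z of lid_center in the frame of coaster between 0.022 and 0.031 m and angle between lid_center's own z axis and vertical below 0.1 rad and contact force between the fingers and lid below 0.1 N and linear speed of lid below 0.02 m/s), for 0.2 s.
2. the stamp is out of the pot (z of stamp_center in the frame of pot above 0.112 m), for 0.1 s.
3. the stamp is pressed on the letter inside the box with 3 N, upright and square (contact force between stamp and letter above 3 N and horizontal distance between stamp_center and letter_box below 0.014 m and angle between stamp_center's own z axis and vertical below 0.12 rad and (angle between the x axis of stamp_center and the y axis of letter_box, either way round below 0.3 rad or angle between the y axis of stamp_center and the y axis of letter_box, either way round below 0.3 rad)), for 0.1 s.
4. the stamp stands upright in the tray, let go (x of stamp_center in the frame of tray between -0.037 and 0.037 m and y of stamp_center in the frame of tray between -0.072 and 0.072 m and z of stamp_center in the frame of tray between 0.027 and 0.037 m and angle between stamp_center's own z axis and vertical below 0.1 rad and contact force between the fingers and stamp below 0.1 N and linear speed of stamp below 0.02 m/s), for 0.2 s.
At the end, for the whole second after the job is handed in: The stamp stands upright (within 0.1 rad) on the tray's floor inside its walls; the lid lies level (within 0.06 rad) on the pot's rim, its axis within 12 mm of the pot's and its height within 4 mm of fully down; both are let go and at rest; the pot stands upright within 30 mm of where it was (all of step 4 and horizontal distance between lid_center and pot below 0.012 m and z of lid_center in the frame of pot between 0.098 and 0.106 m and angle between lid_center's own z axis and vertical below 0.06 rad and contact force between the fingers and lid below 0.1 N and linear speed of lid below 0.02 m/s and angle between pot's own z axis and vertical below 0.05 rad and distance of pot from where it was at the start of the episode below 0.03 m); the robot touches nothing.
It fails at once if the stamp marks the letter outside the box (contact force between stamp and letter above 0.5 N and horizontal distance between stamp_center and letter_box above 0.022 m).
It fails at once if the pot is tipped or pushed away (angle between pot's own z axis and vertical above 0.3 rad or distance of pot from where it was at the start of the episode above 0.04 m).
It fails at once if the pen, the paperweight or the round stamp is shifted by more than 30 mm or knocked over (distance of any of round_stamp, paperweight, pen from where it was at the start of the episode above 0.03 m or angle between any of round_stamp, paperweight, pen's own z axis and vertical above 0.6 rad).
It also fails if it takes over 72 s, if anything falls off the work surface, if the arm or the gripper's body presses on something with over 40 N, if the wrist force passes 120 N, or if a joint passes its speed limit or range.

## Working session

There is one attempt and no reset: what is moved stays moved. The work goes in short steps, Python scripts to look and compute and a tool call to move; the robot and the scene stay as the last step left them, time stands still between calls to the robot, and variables do not carry over. Pictures are saved under pics/ and viewed, about 8 in all and at most 12, crops included, and the job is handed in when it is done.

Besides the shell and the picture viewer there is one more tool, called after "Request:" as name([rows], argument=value, ...), one row to a line, values as JSON. carry_out: Moves the arm, as the interface text tells. Its arguments: {"type":"object","properties":{"rows":{"type":"array","items":{"type":"array","items":{"type":"number"}}},"force":{"type":"number"}},"required":["rows"]}

```bash
mkdir -p pics; cat > h.py <<'E'
from bench import *
import numpy as np, cv2
from scipy.spatial.transform import Rotation as R
def cam(name):
    i=camera_info(name); K=np.array([[i['fx'],0,i['cx']],[0,i['fy'],i['cy']],[0,0,1]]); d=np.array(i['dist_coeffs'],float)
    if name=='wrist':
        s=read_state(); T=np.eye(4); T[:3,:3]=R.from_quat(s['eef_rot']).as_matrix(); T[:3,3]=s['ee_pos']
        return K,d,T@np.array(i['tool_from_camera'])
    return K,d,np.array(i['extrinsics'])
def ray(c,px,z):
    K,d,T=c
    u=cv2.undistortPoints(np.array(px,float).reshape(-1,1,2),K,d).reshape(-1,2)
    v=np.c_[u,np.ones(len(u))]@T[:3,:3].T; o=T[:3,3]
    return o+v*((z-o[2])/v[:,2])[:,None]
def proj(c,P):
    K,d,T=c; Ti=np.linalg.inv(T)
    return cv2.projectPoints(np.array(P,float).reshape(-1,1,3),Ti[:3,:3].copy(),Ti[:3,3].copy(),K,d)[0].reshape(-1,2)
E
python3 - <<'E'
from h import *
s=read_state();print(s['time'],s['ee_pos'],s['eef_rot'],s['width'])
for n in('scene','top'):
    im=camera(n);cv2.imwrite(f'pics/{n}0.png',im)
c=cam('top');print(c[2].round(3))
Z={'lid_center':.102,'coaster':.004,'letter_box':.006,'tray':0,'tray_place':.004,'pot':0,'round_stamp':0,'paperweight':.006,'pen':.006,'letter':0}
for n in('top','scene'):
  c=cam(n)
  for q,z in Z.items():
    print(n,q,[(round(r['conf'],2),np.round(r['xy']).tolist(),ray(c,r['xy'],z)[0,:2].round(3).tolist()) for r in pinpoint(q,n)[:4]])
E
```

```text
0.0 [ 0.25460288 -0.57037512  0.23575929] [ 8.38943098e-01 -5.44218678e-01 -6.22243173e-04 -3.49757829e-04] 0.0870471793246692
[[ 0.012 -0.989  0.146  0.432]
 [-1.    -0.013 -0.003  0.016]
 [ 0.005 -0.146 -0.989  0.871]
 [ 0.     0.     0.     1.   ]]
top lid_center [(0.89, [244.0, 162.0], [0.674, 0.151]), (0.57, [307.0, 169.0], [0.662, 0.036])]
top coaster [(0.96, [479.0, 268.0], [0.496, -0.301]), (0.7, [477.0, 192.0], [0.65, -0.303])]
top letter_box [(0.9, [351.0, 282.0], [0.466, -0.048])]
top tray [(0.91, [183.0, 248.0], [0.529, 0.282])]
top tray_place [(0.92, [163.0, 248.0], [0.529, 0.321])]
top pot [(0.69, [309.0, 180.0], [0.669, 0.035])]
top round_stamp [(0.48, [204.0, 256.0], [0.515, 0.239])]
top paperweight [(0.72, [293.0, 258.0], [0.512, 0.063])]
top pen [(0.85, [310.0, 311.0], [0.411, 0.029]), (0.62, [310.0, 168.0], [0.694, 0.034]), (0.5, [310.0, 183.0], [0.662, 0.033])]
top letter [(0.87, [321.0, 286.0], [0.458, 0.008])]
scene lid_center [(0.91, [402.0, 330.0], [0.79, 0.155]), (0.8, [330.0, 266.0], [0.664, 0.039])]
scene coaster [(0.81, [163.0, 238.0], [0.503, -0.305]), (0.8, [135.0, 288.0], [0.651, -0.309])]
scene letter_box [(0.87, [292.0, 239.0], [0.479, -0.052])]
scene tray [(0.66, [474.0, 271.0], [0.525, 0.292])]
scene tray_place [(0.86, [487.0, 268.0], [0.519, 0.315])]
scene pot [(0.65, [326.0, 313.0], [0.665, 0.034])]
scene round_stamp [(0.34, [326.0, 240.0], [0.465, 0.012])]
scene paperweight [(0.82, [355.0, 255.0], [0.511, 0.072])]
scene pen [(0.56, [341.0, 221.0], [0.408, 0.035])]
scene letter [(0.71, [327.0, 237.0], [0.456, 0.013])]
```

View pics/top0.png

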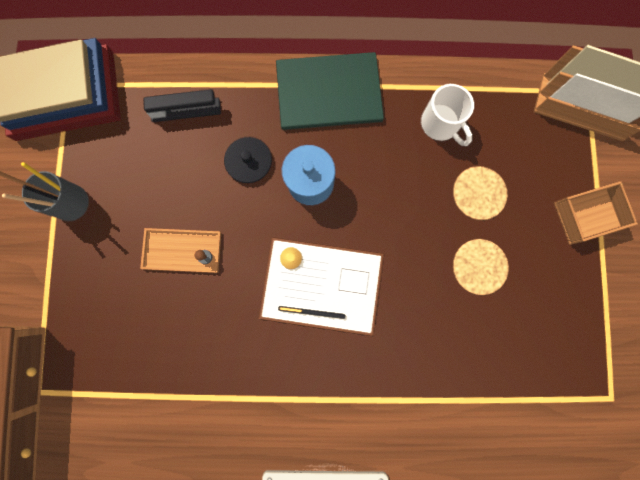

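View pics/scene0.png

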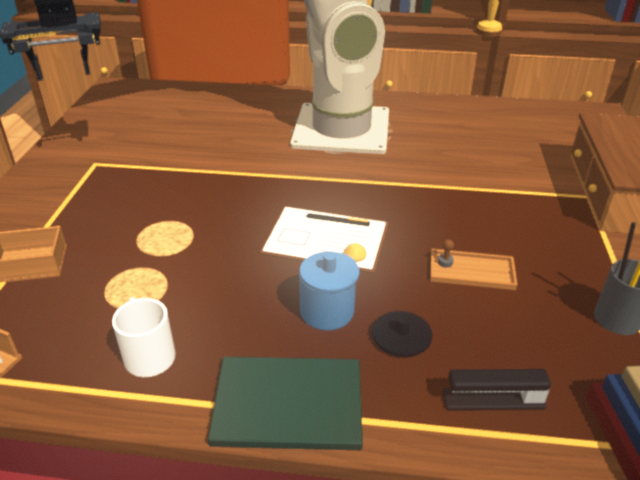

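The blue lid on the pot is at top (309,172) and the black look-alike at (247,160), so the blue one is meant. The coasters are at top (480,267) and (480,192). The first is at (0.50,-0.30), 0.58 m from the base, against 0.72 m for the other, so it is the near one. One enlarged crop to confirm.

```bash
cat >> h.py <<'E'
def yaw():
    x=R.from_quat(read_state()['eef_rot']).as_matrix()[:,0]; return np.degrees(np.arctan2(x[1],x[0]))
def to(x,y,z,yw=None):
    """shift to a target in tool axes, units of 30 mm; turn (first) in units of 5 deg"""
    s=read_state(); M=R.from_quat(s['eef_rot']).as_matrix(); d=np.array([x,y,z])-s['ee_pos']
    print('now t%.2f'%s['time'],s['ee_pos'].round(4),'yaw %.1f'%yaw(),'w %.4f'%s['width'],'tilt',M[:2,2].round(4))
    n=0
    if yw is not None:
        n=(yaw()-yw+90)%180-90
        M2=M@R.from_euler('z',n,degrees=True).as_matrix()
        print('turn units %.2f'%(n/5),'shift after turn',(M2.T@d/.03).round(2))
    print('shift',(M.T@d/.03).round(2))
E
python3 - <<'E'
from h import *
im=cv2.imread('pics/top0.png')
cv2.imwrite('pics/crop.png',cv2.resize(im[130:345,225:520],None,fx=2.7,fy=2.7,interpolation=cv2.INTER_CUBIC))
to(.664,.037,.24)
c=cam('top')
for q,z in(('letter',.006),('tray',.012)):
    m=silhouettes(q,'top')[0]['mask'].astype(np.uint8)
    p=ray(c,cv2.findContours(m,0,2)[0][0].reshape(-1,2),z)[:,:2].astype(np.float32)
    print(q,cv2.minAreaRect(p), p.mean(0))
E
```

```text
now t1.10 [ 0.2547 -0.5707  0.2366] yaw -65.9 w 0.0871 tilt [ 0. -0.]
shift [-12.94 -20.71  -0.11]
letter ((0.4590604305267334, 0.00844382494688034), (0.22377416491508484, 0.16324178874492645), 82.3023681640625) [0.46085626 0.01510168]
tray ((0.5243695378303528, 0.28319162130355835), (0.1565324366092682, 0.08407314866781235), 88.22630310058594) [0.5180587  0.28410438]
```

View pics/crop.png

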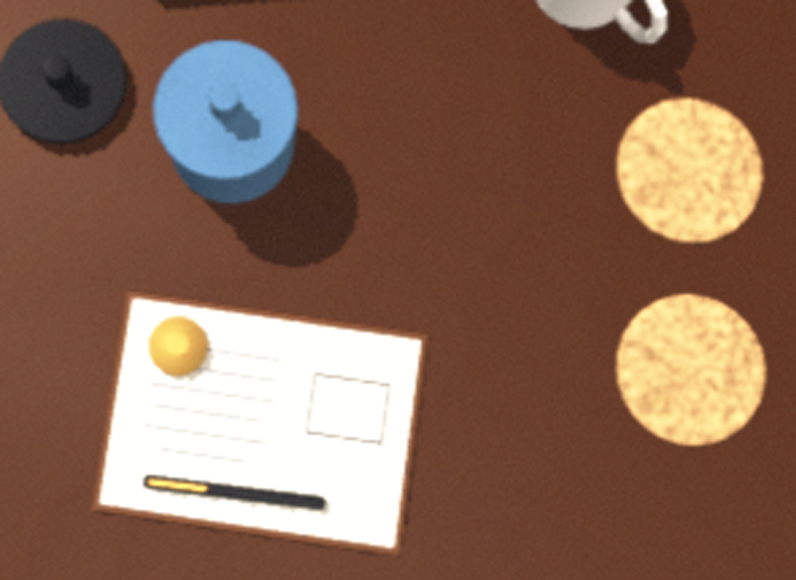

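The crop confirms both: the blue lid at crop (225,105) and the near coaster at crop (690,370), lower right. Moving over the pot.

Request:
carry_out([
  [-0.2,-0.65,-1,0,0],
  [-0.2,-0.65,-1,0,0],
  [-0.2,-0.65,-1,0,0],
  [-0.2,-0.65,-1,0,0],
  [-0.2,-0.65,-1,0,0],
  [-0.2,-0.65,-1,0,0],
  [-0.2,-0.65,-1,0,0],
  [-0.2,-0.65,-1,0,0],
  [-0.2,-0.65,-1,0,0],
  [-0.2,-0.65,-1,0,0],
  [-0.2,-0.65,-1,0,0],
  [-0.2,-0.65,-1,0,0],
  [-0.2,-0.65,-1,0,0],
  [-0.2,-0.65,-1,0,0],
  [-0.2,-0.65,-1,0,0],
  [-0.2,-0.65,-1,0,0],
  [-0.2,-0.65,-1,0,0],
  [-0.2,-0.65,-1,0,0],
  [-0.2,-0.5,-0.7,0,0],
  [-0.2,0,0,0,0],
], force=20)

```text
time: 2.87
ee_pos: [0.6328, 0.0155, 0.2353]
eef_rot: [0.836, -0.549, 0.002, 0.001]
ft_force: [-0.6, 1.1, -0.1]
width: 0.0521
```

```bash
python3 - <<'E'
from h import *
c=cam('wrist');im=camera('wrist');cv2.imwrite('pics/w1.png',im)
for q,z in(('lid_center',.102),('pot',0),('letter_box',.006)):
    print(q,[(round(r['conf'],2),np.round(r['xy']).tolist(),ray(c,r['xy'],z)[0,:2].round(4).tolist()) for r in pinpoint(q,'wrist')[:3]])
to(.664,.037,.115)
c2=cam('top')
E
```

```text
lid_center [(0.77, [204.0, 73.0], [0.7067, 0.1361]), (0.56, [312.0, 186.0], [0.6642, 0.0353])]
pot []
letter_box [(0.85, [313.0, 349.0], [0.4734, -0.0451]), (0.52, [79.0, 227.0], [0.5123, 0.2394])]
now t3.07 [0.6314 0.0076 0.2356] yaw -67.0 w 0.0523 tilt [ 0.0025 -0.0075]
shift [-0.51 -1.39  4.02]
```

View pics/w1.png

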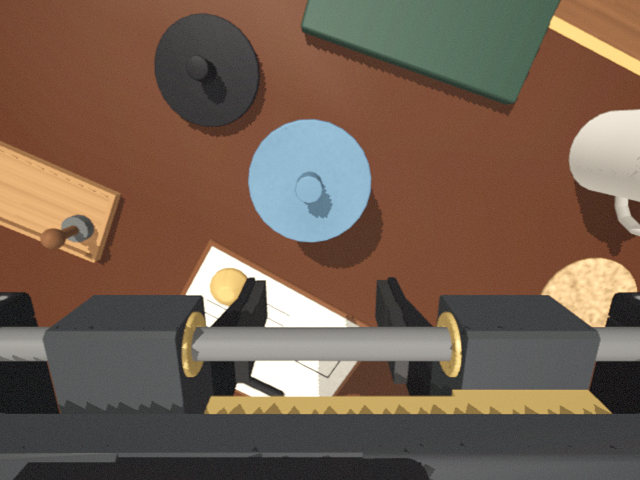

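The wrist view shows the knob top at (309,187) and the disc centre at (310,180). The arm was still settling, so I measure again.

```bash
python3 - <<'E'
from h import *
c=cam('wrist');im=camera('wrist')
print(read_state()['ee_pos'])
h=cv2.cvtColor(im,cv2.COLOR_BGR2HSV)
m=cv2.inRange(h,(95,90,60),(115,255,255));n,l,st,ce=cv2.connectedComponentsWithStats(m)
i=1+st[1:,4].argmax();ct=cv2.findContours((l==i).astype(np.uint8),0,2)[0][0]
hull=cv2.convexHull(ct);e=cv2.fitEllipse(hull);print(e,ray(c,e[0],.096))
for r in pinpoint('lid_center','wrist'):print(r,ray(c,r['xy'],.102))
to(.664,.037,.115)
E
```

```text
[0.63135022 0.0070894  0.23581217]Traceback (most recent call last):
  File "<stdin>", line 7, in <module>
cv2.error: OpenCV(4.12.0) /io/opencv/modules/imgproc/src/shapedescr.cpp:361: error: (-201:Incorrect size of input array) There should be at least 5 points to fit the ellipse in function 'fitEllipseNoDirect'
```

```bash
python3 - <<'E'
from h import *
c=cam('wrist');im=camera('wrist')
print(im[180,280],cv2.cvtColor(im[180:181,280:281],cv2.COLOR_BGR2HSV))
m=((im[...,0].astype(int)-im[...,2]>35)&(im[...,0]>90)).astype(np.uint8)
cs=cv2.findContours(m,0,1)[0];ct=max(cs,key=cv2.contourArea)
e=cv2.fitEllipse(cv2.convexHull(ct));print(e,ray(c,e[0],.096))
for r in pinpoint('lid_center','wrist'):print(r,ray(c,r['xy'],.102))
to(.664,.037,.115)
E
```

```text
[203 179 143] [[[102  75 203]]]
((298.9274597167969, 173.91680908203125), (121.806884765625, 124.139892578125), 142.56141662597656) [[0.66638081 0.03849193 0.096     ]]
{'xy': [302.7, 180.6], 'conf': 0.96} [[0.6636102  0.03395614 0.102     ]]
{'xy': [192.1, 65.6], 'conf': 0.78} [[0.7078363  0.13523521 0.102     ]]
now t3.22 [0.6313 0.0072 0.236 ] yaw -67.1 w 0.0521 tilt [ 0.0029 -0.0075]
shift [-0.53 -1.39  4.03]
```

Request:
carry_out([
  [-0.2,-0.5,-0.7,0,0],
  [-0.2,0,-0.7,0.4,0],
  [-0.2,0,0,0.5,0],
  [-0.2,0,0,0.5,0],
  [-0.2,0,0,0,0],
  [-0.2,0,0,0,0],
])

```text
time: 3.72
ee_pos: [0.6657, 0.0302, 0.1954]
eef_rot: [0.83, -0.557, 0.006, 0.003]
ft_force: [0.3, 0.5, 0.1]
width: 0.0522
```

```bash
python3 - <<'E'
from h import *
c=cam('wrist');im=camera('wrist')
m=((im[...,0].astype(int)-im[...,2]>35)&(im[...,0]>90)).astype(np.uint8)
ct=max(cv2.findContours(m,0,1)[0],key=cv2.contourArea)
e=cv2.fitEllipse(cv2.convexHull(ct));print(e,ray(c,e[0],.096))
for r in pinpoint('lid_center','wrist'):print(r,ray(c,r['xy'],.102))
to(.665,.037,.115)
E
```

```text
((308.2308349609375, 236.7030029296875), (134.2888946533203, 137.815673828125), 26.036388397216797) [[0.66873576 0.03892695 0.096     ]]
{'xy': [189.4, 113.7], 'conf': 0.66} [[0.71652847 0.13704083 0.102     ]]
{'xy': [306.1, 247.1], 'conf': 0.58} [[0.66294468 0.0380608  0.102     ]]
now t3.82 [0.6658 0.03   0.1957] yaw -67.7 w 0.0523 tilt [ 0.0075 -0.0111]
shift [-0.26 -0.06  2.69]
```

Request:
carry_out([
  [-0.2,-0.26,-0.1,0,0],
  [-0.2,0,0,0.4,0],
  [-0.2,0,0,0.5,0],
  [-0.2,0,0,0.5,0],
  [-0.2,0,0,0.5,0],
  [-0.2,0,0,0.4,0],
  [-0.2,0,0,0.3,0],
  [-0.2,0,0,0,0],
])

```text
time: 4.48
ee_pos: [0.668, 0.0392, 0.1172]
eef_rot: [0.83, -0.557, 0.01, 0.0]
ft_force: [-0.3, 0.8, -0.6]
width: 0.0519
```

```bash
python3 - <<'E'
from h import *
im=camera('wrist');cv2.imwrite('pics/w2.png',im)
to(.665,.038,.115)
print(read_state()['ft_force'])
E
```

```text
now t4.53 [0.6683 0.0393 0.1182] yaw -67.7 w 0.0518 tilt [ 0.0168 -0.0106]
shift [-0.    0.12  0.11]
[ 0.27163122 -0.30603223 -0.2914433 ]
```

View pics/w2.png

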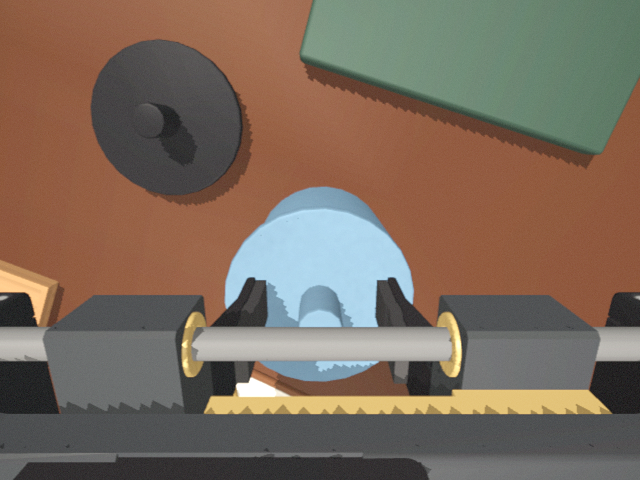

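The knob at (320,305) is centred between the jaws. Closing.

Request:
carry_out([
  [-0.2,0,0.1,0.12,0],
  [0.8,0,0,0,0],
  [0.8,0,0,0,0],
  [0.8,0,0,0,0],
  [0.8,0,0,0,0],
  [0.8,0,0,0,0],
  [0.8,0,0,0,0],
], force=20)

```text
time: 5.12
ee_pos: [0.6672, 0.0384, 0.1182]
eef_rot: [0.83, -0.557, 0.012, -0.002]
ft_force: [-0.5, 0.8, 0.3]
width: 0.02
```

```bash
python3 - <<'E'
from h import *
to(.665,.038,.2);print(read_state()['ft_force'])
E
```

```text
now t5.12 [0.6672 0.0384 0.1182] yaw -67.8 w 0.0200 tilt [ 0.0224 -0.0101]
shift [ 0.03  0.03 -2.73]
[-0.46601839  0.84425128  0.26024044]
```

Request:
carry_out([
  [0.8,0,0,-0.5,0],
  [0.8,0,0,-0.9,0],
  [0.8,0,0,-0.9,0],
  [0.8,0,0,-0.4,0],
])

```text
time: 5.45
ee_pos: [0.6627, 0.0387, 0.1967]
eef_rot: [0.83, -0.557, 0.008, 0.001]
ft_force: [0.2, 0.2, -0.7]
width: 0.0197
```

```bash
python3 - <<'E'
from h import *
im=camera('top');s=read_state();c=cam('top')
print(s['ft_force'],s['joint_vel'].round(3))
for r in pinpoint('coaster','top')+pinpoint('lid_center','top'):print(r,ray(c,r['xy'],.004))
to(.500,-.303,.2)
E
```

```text
[ 0.24123027 -1.03571448  0.4997084 ] [-0.001  0.022  0.005  0.04   0.015 -0.071 -0.01 ]
{'xy': [477.8, 193.0], 'conf': 0.98} [[ 0.64744891 -0.30449803  0.004     ]]
{'xy': [479.2, 266.5], 'conf': 0.57} [[ 0.49950593 -0.3012741   0.004     ]]
{'xy': [245.3, 157.8], 'conf': 0.85} [[0.71372356 0.1649236  0.004     ]]
now t5.60 [0.6622 0.0384 0.1938] yaw -67.7 w 0.0195 tilt [ 0.0112 -0.011 ]
shift [ 8.49  9.31 -0.14]
```

Request:
carry_out([
  [0.8,0.4,0.4,0,0],
  [0.8,0.8,0.9,0,0],
  [0.8,0.8,0.9,0,0],
  [0.8,0.8,0.9,0,0],
  [0.8,0.8,0.9,0,0],
  [0.8,0.8,0.9,0,0],
  [0.8,0.8,0.9,0,0],
  [0.8,0.8,0.9,0,0],
  [0.8,0.8,0.9,0,0],
  [0.8,0.8,0.9,0,0],
  [0.8,0.8,0.8,0,0],
  [0.8,0.4,0.3,0,0],
  [0.8,0,0,0,0],
])

```text
time: 6.68
ee_pos: [0.475, -0.3274, 0.1657]
eef_rot: [0.831, -0.556, -0.01, 0.006]
ft_force: [0.1, -0.1, -1.8]
width: 0.0193
```

```bash
python3 - <<'E'
from h import *
c=cam('wrist');im=camera('wrist');cv2.imwrite('pics/w3.png',im)
to(.500,-.303,.045)
print(read_state()['ft_force'],[(r['xy'],ray(c,r['xy'],.004)[0]) for r in pinpoint('coaster','wrist')])
E
```

```text
now t6.73 [ 0.4752 -0.3262  0.1653] yaw -67.5 w 0.0196 tilt [-0.0235  0.0027]
shift [-0.35 -1.14  3.99]
[-0.92513076 -1.00079015 -1.36676776] [([306.2, 175.9], array([ 0.50413661, -0.30093744,  0.004     ]))]
```

View pics/w3.png

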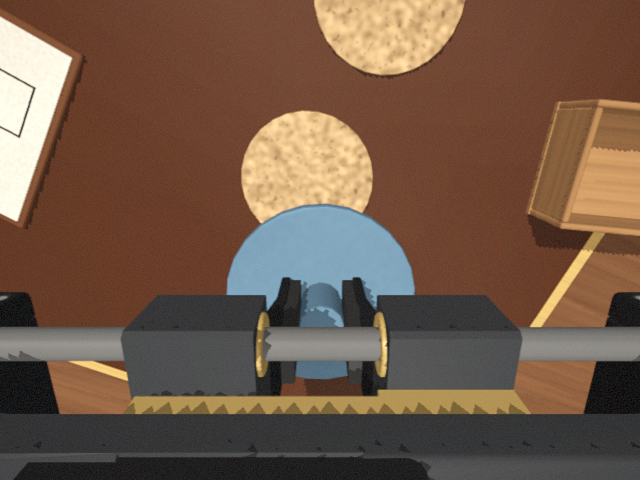

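The lid is held, and the near coaster is at (306,176). Shifting over it and lowering.

Request:
carry_out([
  [0.8,-0.2,-0.7,0.3,0],
  [0.8,-0.15,-0.6,0.5,0],
  [0.8,0,0,0.8,0],
  [0.8,0,0,0.8,0],
  [0.8,0,0,0.6,0],
  [0.8,0,0,0.3,0],
  [0.8,0,0,0,0],
])

```text
time: 7.37
ee_pos: [0.5126, -0.2829, 0.0586]
eef_rot: [0.836, -0.548, -0.012, 0.002]
ft_force: [-0.2, -0.4, -1.8]
width: 0.0195
```

```bash
python3 - <<'E'
from h import *
to(.503,-.301,.043);print(read_state()['ft_force'])
E
```

```text
now t7.37 [ 0.5126 -0.2829  0.0586] yaw -66.5 w 0.0195 tilt [-0.0216  0.0105]
shift [0.44 0.52 0.52]
[-0.23009107 -0.38882783 -1.82176117]
```

Request:
carry_out([
  [0.8,0.3,0.35,0,0],
  [0.8,0,0,0,0],
  [0.8,0,0,0.2,0],
  [0.8,0,0,0.1,0],
  [0.8,0,0,0.1,0],
  [0.8,0,0,0,0],
])

```text
time: 7.87
ee_pos: [0.5083, -0.2947, 0.0489]
eef_rot: [0.837, -0.547, -0.01, 0.001]
ft_force: [-0.2, 0.0, -2.2]
width: 0.0193
```

```bash
python3 - <<'E'
from h import *
to(.503,-.301,.043);print(read_state()['ft_force'])
E
```

```text
now t7.87 [ 0.5083 -0.2947  0.0489] yaw -66.3 w 0.0193 tilt [-0.0177  0.0093]
shift [0.12 0.24 0.2 ]
[-0.17106222  0.02915958 -2.20721134]
```

Request:
carry_out([
  [0.8,0.1,0.15,0.15,0],
  [0.8,0,0,0.1,0],
  [0.8,0,0,0.08,0],
  [0.8,0,0,0.05,0],
  [0.8,0,0,0,0],
])

```text
time: 8.28
ee_pos: [0.5061, -0.2995, 0.0414]
eef_rot: [0.837, -0.547, -0.009, 0.001]
ft_force: [-1.5, -0.6, -1.1]
width: 0.0194
```

```bash
python3 - <<'E'
from h import *
to(.503,-.301,.043);print(read_state()['ft_force'])
E
```

```text
now t8.28 [ 0.5061 -0.2995  0.0414] yaw -66.3 w 0.0194 tilt [-0.0159  0.0081]
shift [ 0.    0.11 -0.05]
[-1.45936938 -0.61032079 -1.07091345]
```

Request:
carry_out([
  [0.8,0,0,0.05,0],
  [0.5,0,0,0,0],
  [0.2,0,0,0,0],
  [-0.2,0,0,0,0],
  [-0.2,0,0,0,0],
  [-0.2,0,0,0,0],
  [-0.2,0,0,0,0],
  [-0.2,0,0,-0.4,0],
  [-0.2,0,0,-0.7,0],
  [-0.2,0,0,-0.9,0],
  [-0.2,0,0,-0.9,0],
  [-0.2,0,0,-0.9,0],
  [-0.2,0,0,-0.9,0],
  [-0.2,0,0,-0.2,0],
])

```text
time: 9.45
ee_pos: [0.5072, -0.3001, 0.1956]
eef_rot: [0.837, -0.547, -0.01, 0.001]
ft_force: [1.2, 0.2, 0.8]
width: 0.0523
```

```bash
python3 - <<'E'
from h import *
c=cam('wrist');im=camera('wrist')
print([(r['conf'],r['xy'],ray(c,r['xy'],.026)[0]) for r in pinpoint('lid_center','wrist')])
m=((im[...,0].astype(int)-im[...,2]>30)&(im[...,0]>80)).astype(np.uint8)
ct=max(cv2.findContours(m,0,1)[0],key=cv2.contourArea)
e=cv2.fitEllipse(cv2.convexHull(ct));print(e,ray(c,e[0],.020))
im=camera('top');c=cam('top')
print([(r['conf'],r['xy'],ray(c,r['xy'],.088)[0]) for r in pinpoint('pot','top')])
to(.665,.037,.2,7.7);to(.665,.037,.2,-82.3)
E
```

```text
[(0.66, [322.3, 223.6], array([ 0.5020842 , -0.30115617,  0.026     ]))]
((323.6540832519531, 218.38575744628906), (101.59310150146484, 104.04287719726562), 97.24275970458984) [[ 0.50549814 -0.30089382  0.02      ]]
[(0.76, [310.9, 180.0], array([0.64613204, 0.03010686, 0.088     ])), (0.33, [309.4, 310.0], array([0.41415615, 0.02926367, 0.088     ]))]
now t9.65 [ 0.505  -0.2992  0.1891] yaw -66.3 w 0.0521 tilt [-0.0248  0.0141]
turn units -14.81 shift after turn [  6.78 -10.4   -0.34]
shift [-8.13 -9.38 -0.34]
now t9.65 [ 0.505  -0.2992  0.1891] yaw -66.3 w 0.0521 tilt [-0.0248  0.0141]
turn units 3.19 shift after turn [-10.4   -6.78  -0.34]
shift [-8.13 -9.38 -0.34]
```

Request:
carry_out([
  [-0.2,-0.4,-0.4,0,0],
  [-0.2,-0.8,-0.8,-0.2,0],
  [-0.2,-0.8,-0.8,-0.2,0],
  [-0.2,-0.8,-0.8,-0.2,0],
  [-0.2,-0.8,-0.8,-0.2,0],
  [-0.2,-0.8,-0.8,-0.2,0],
  [-0.2,-0.8,-0.8,0,0],
  [-0.2,-0.8,-0.8,0,0],
  [-0.2,-0.7,-0.8,0,0],
  [-0.2,-0.4,-0.4,0,0],
  [-0.2,0,0,0,0],
])

```text
time: 10.57
ee_pos: [0.6127, -0.007, 0.1995]
eef_rot: [0.835, -0.55, -0.03, 0.006]
ft_force: [0.1, 0.6, -1.4]
width: 0.052
```

```bash
python3 - <<'E'
from h import *
camera('wrist');camera('wrist')
c=cam('wrist');im=camera('wrist');cv2.imwrite('pics/w4.png',im)
print([(r['conf'],r['xy'],ray(c,r['xy'],.034)[0]) for r in pinpoint('stamp_center','wrist')])
to(.665,.037,.2)
E
```

```text
[(0.84, [302.7, 131.9], array([0.66638565, 0.03499243, 0.034     ]))]
now t10.77 [ 0.6123 -0.0139  0.2005] yaw -67.2 w 0.0522 tilt [-0.0559  0.0197]
shift [-0.88 -2.28 -0.05]
```

View pics/w4.png

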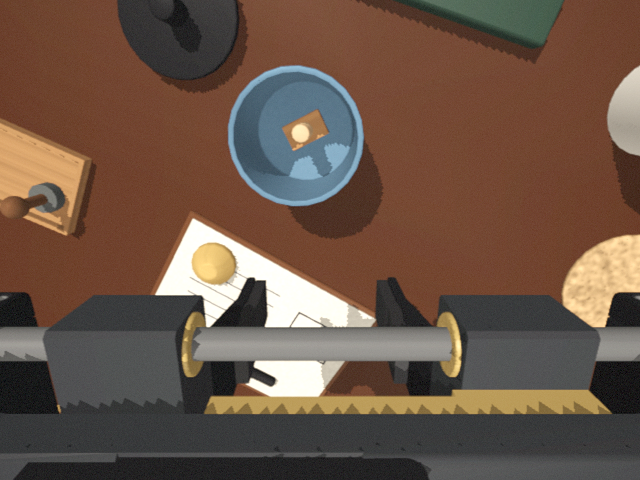

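The lid is off and the stamp stands in the pot: handle top at (301,132), foot corners at (282,127), (318,110), (328,131) and (292,151). The tool tilt has drifted, so I move more slowly and watch it.

Request:
carry_out([
  [-0.2,-0.1,-0.2,0,0],
  [-0.2,-0.1,-0.25,0,0],
  [-0.2,-0.1,-0.25,0,0],
  [-0.2,-0.1,-0.25,0,0],
  [-0.2,-0.1,-0.25,0,0],
  [-0.2,-0.1,-0.2,0,0],
  [-0.2,-0.1,-0.2,0,0],
  [-0.2,0,-0.1,0,0],
  [-0.2,0,0,0,0],
  [-0.2,0,0,0,0],
])

```text
time: 11.6
ee_pos: [0.6553, 0.0238, 0.1981]
eef_rot: [0.831, -0.556, -0.029, 0.008]
ft_force: [0.1, 0.4, 0.2]
width: 0.0523
```

```bash
python3 - <<'E'
from h import *
im=cv2.imread('pics/w4.png')
# pose of that picture
s=read_state();i=camera_info('wrist')
T=np.eye(4);q=R.from_euler('z',0)
to(.666,.036,.16)
c=cam('wrist');im=camera('wrist');cv2.imwrite('pics/w5.png',im)
for r in pinpoint('stamp_center','wrist'):print(r['conf'],r['xy'],ray(c,r['xy'],.034)[0])
for r in silhouettes('stamp_center','wrist')[:1]:
    m=r['mask'].astype(np.uint8);print(r['box'],m.sum())
    p=ray(c,np.argwhere(m)[:,::-1],.020)[:,:2].astype(np.float32);print(cv2.minAreaRect(p))
hs=cv2.cvtColor(im,cv2.COLOR_BGR2HSV)
to(.666,.036,.16)
E
```

```text
now t11.60 [0.6553 0.0238 0.1981] yaw -67.7 w 0.0523 tilt [-0.0563  0.0183]
shift [-0.19 -0.54  1.26]
0.82 [318.4, 197.9] [0.66511668 0.03640192 0.034     ]
[322.2, 194.3, 42.2, 38.5] 1142
((0.6669392585754395, 0.03280985355377197), (0.029049912467598915, 0.03698432445526123), 49.27109909057617)
now t11.75 [0.6551 0.0232 0.1983] yaw -67.7 w 0.0525 tilt [-0.0562  0.018 ]
shift [-0.21 -0.55  1.26]
```

View pics/w5.png

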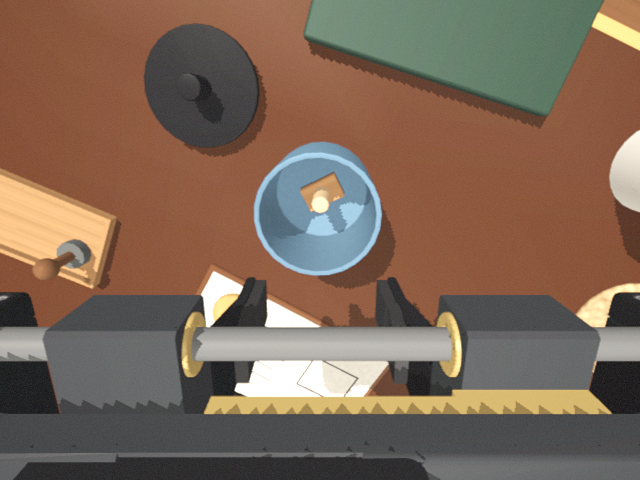

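Slow moves add no tilt. I get the foot yaw while lining up.

```bash
python3 - <<'E'
from h import *
c=cam('wrist');im=cv2.imread('pics/w5.png');h=cv2.cvtColor(im,cv2.COLOR_BGR2HSV)
m=((h[...,0]<20)&(h[...,1]>60)).astype(np.uint8);k=np.zeros_like(m);k[165:222,293:352]=1;m*=k
ct=max(cv2.findContours(m,0,1)[0],key=cv2.contourArea)
p=ray(c,ct.reshape(-1,2),.020)[:,:2].astype(np.float32);print(cv2.minAreaRect(p))
to(.6655,.0365,.052)
E
```

```text
((0.6669453382492065, 0.033375002443790436), (0.025323282927274704, 0.034481585025787354), 49.2521858215332)
now t11.75 [0.6551 0.0232 0.1983] yaw -67.7 w 0.0525 tilt [-0.0562  0.018 ]
shift [-0.09 -0.71  4.86]
```

Request:
carry_out([
  [0.3,0,-0.2,0.2,0],
  [0.3,-0.1,-0.3,0.3,0],
  [0.3,-0.1,-0.05,0.3,0],
  [0.3,0,0,0.2,0],
  [0.3,0,0,0,0],
  [0.3,0,0,0,0],
])

```text
time: 12.25
ee_pos: [0.667, 0.0361, 0.1635]
eef_rot: [0.83, -0.557, -0.029, 0.009]
ft_force: [1.1, 1.1, 0.2]
width: 0.0313
```

```bash
python3 - <<'E'
from h import *
c=cam('wrist');im=camera('wrist')
for r in pinpoint('stamp_center','wrist'):print(r['conf'],r['xy'],ray(c,r['xy'],.034)[0])
to(.6655,.0365,.052)
E
```

```text
0.74 [326.5, 227.9] [0.66513356 0.03532137 0.034     ]
now t12.35 [0.6671 0.0358 0.164 ] yaw -67.8 w 0.0307 tilt [-0.0569  0.0173]
shift [ 0.1  -0.13  3.73]
```

Request:
carry_out([
  [0.3,0.1,-0.1,0.3,0],
  [0.3,0,0,0.5,0],
  [0.3,0,0,0.5,0],
  [0.3,0,0,0.5,0],
  [0.3,0,0,0.5,0],
  [0.3,0,0,0.5,0],
  [0.3,0,0,0.4,0],
  [0.3,0,0,0.2,0],
  [0.3,0,0,0,0],
  [0.3,0,0,0,0],
])

```text
time: 13.18
ee_pos: [0.6685, 0.0329, 0.0573]
eef_rot: [0.829, -0.558, -0.025, 0.007]
ft_force: [0.4, 0.2, 0.4]
width: 0.0303
```

```bash
python3 - <<'E'
from h import *
c=cam('wrist');im=camera('wrist');cv2.imwrite('pics/w6.png',im)
to(.6655,.0365,.052);print(read_state()['ft_force'])
E
```

```text
now t13.23 [0.6686 0.0329 0.0575] yaw -68.0 w 0.0303 tilt [-0.0501  0.0163]
shift [-0.15  0.04  0.19]
[-0.11864198  0.43336557  0.08311914]
```

View pics/w6.png

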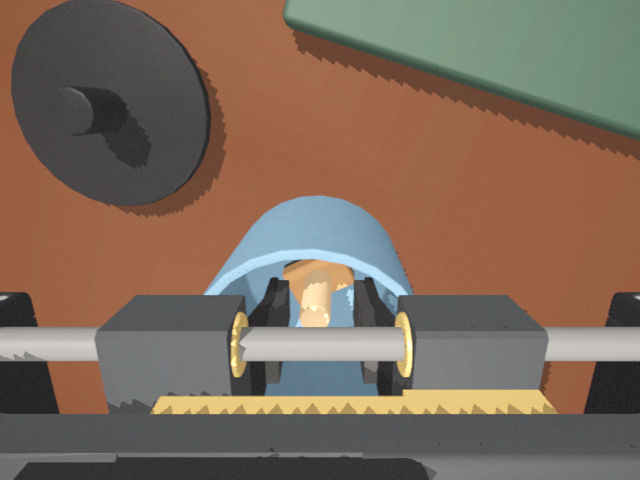

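The handle top at (313,315) is between the jaws. Adjusting slightly, lowering and gripping.

Request:
carry_out([
  [0.3,-0.12,0.04,0.15,0],
  [0.3,0,0,0.05,0],
  [0.9,0,0,0,0],
  [0.9,0,0,0,0],
  [0.9,0,0,0,0],
  [0.9,0,0,0,0],
  [0.9,0,0,0,0],
], force=25)

```text
time: 13.82
ee_pos: [0.6677, 0.0364, 0.0548]
eef_rot: [0.829, -0.558, -0.023, 0.006]
ft_force: [-0.1, -0.5, 0.1]
width: 0.0134
```

```bash
python3 - <<'E'
from h import *
to(.6655,.0365,.19)
E
```

```text
now t13.82 [0.6677 0.0364 0.0548] yaw -68.0 w 0.0134 tilt [-0.0446  0.0164]
shift [-0.18  0.23 -4.5 ]
```

Request:
carry_out([
  [0.9,0,0,-0.2,0],
  [0.9,0,0,-0.4,0],
  [0.9,0,0,-0.4,0],
  [0.9,-0.05,0,-0.4,0],
  [0.9,-0.05,0.05,-0.4,0],
  [0.9,0,0.05,-0.4,0],
  [0.9,0,0.05,-0.4,0],
  [0.9,0,0,-0.4,0],
  [0.9,0,0,-0.4,0],
  [0.9,0,0,-0.3,0],
  [0.9,0,0,-0.2,0],
  [0.9,0,0,0,0],
])

```text
time: 14.82
ee_pos: [0.6684, 0.0358, 0.1882]
eef_rot: [0.829, -0.558, -0.021, 0.004]
ft_force: [0.5, -0.9, -0.4]
width: 0.013
```

```bash
python3 - <<'E'
from h import *
im=camera('top');c=cam('top')
for r in pinpoint('letter_box','top'):print(r['conf'],r['xy'],ray(c,r['xy'],.006)[0])
im=cv2.imread('pics/top0.png') # box outline, first picture
g=cv2.cvtColor(im,cv2.COLOR_BGR2GRAY)[262:302,332:375]
m=(cv2.medianBlur(g,3)<cv2.blur(g,(9,9)).astype(int)-8).astype(np.uint8)
ct=max(cv2.findContours(m,0,1)[0],key=lambda q:cv2.contourArea(cv2.convexHull(q)))
p=ray(c,ct.reshape(-1,2)+[332,262],.006)[:,:2].astype(np.float32);print('box',cv2.minAreaRect(p))
to(.469,-.05,.15,-68+34)
E
```

```text
box ((0.44538038969039917, -0.07555650174617767), (0.0027034017257392406, 0.0041132727637887), 45.0469970703125)
now t14.92 [0.6678 0.0357 0.1865] yaw -67.9 w 0.0132 tilt [-0.042   0.0166]
turn units -6.79 shift after turn [-3.84  6.06  1.44]
shift [0.2  7.17 1.44]
```

```bash
python3 - <<'E'
from h import *
c=cam('top')
q=np.array([(316,373),(389,384),(381,443),(307,433)])/2.7+[225,130]-.3
P=ray(c,q,.006)[:,:2];print('box',P.mean(0),np.diff(np.r_[P,P[:1]],axis=0).round(4))
m=silhouettes('letter','top')
r=cv2.minAreaRect(P.astype(np.float32));print(r)
to(P.mean(0)[0],P.mean(0)[1],.10,-68+34)
E
```

```text
box [ 0.46891732 -0.05416164] [[-0.0073 -0.0525]
 [-0.0422  0.0058]
 [ 0.0065  0.0529]
 [ 0.0429 -0.0062]]
((0.46872076392173767, -0.05407737195491791), (0.05328168720006943, 0.04337736964225769), 82.10346984863281)
now t14.97 [0.6675 0.0356 0.1858] yaw -67.9 w 0.0133 tilt [-0.0431  0.0165]
turn units -6.79 shift after turn [-3.68  6.15  3.09]
shift [0.38 7.16 3.09]
```

Request:
carry_out([
  [0.9,0,0.2,0,-0.5],
  [0.9,0,0,0,-0.8],
  [0.9,0,0,0,-0.8],
  [0.9,0,0,0,-0.8],
  [0.9,0,0,0,-0.8],
  [0.9,0,0,0,-0.8],
  [0.9,0,0,0,-0.8],
  [0.9,0,0,0,-0.6],
  [0.9,0,0,0,-0.3],
  [0.9,0,0,0,0],
])

```text
time: 15.8
ee_pos: [0.6567, 0.0327, 0.1741]
eef_rot: [0.952, -0.303, -0.031, 0.002]
ft_force: [0.8, -0.9, -1.1]
width: 0.0128
```

```bash
python3 - <<'E'
from h import *
to(.469,-.05,.12,-34)
E
```

```text
now t15.80 [0.6567 0.0327 0.1741] yaw -35.3 w 0.0128 tilt [-0.061   0.0157]
turn units -0.27 shift after turn [-3.53  5.74  2.14]
shift [-3.4   5.82  2.14]
```

Request:
carry_out([
  [0.9,-0.1,0.2,0,0],
  [0.9,-0.2,0.35,0,0],
  [0.9,-0.25,0.4,0,0],
  [0.9,-0.25,0.4,0,0],
  [0.9,-0.25,0.4,0,0],
  [0.9,-0.25,0.4,0,0],
  [0.9,-0.25,0.4,0,0],
  [0.9,-0.25,0.4,0,0],
  [0.9,-0.25,0.4,0,0],
  [0.9,-0.25,0.4,0,0],
  [0.9,-0.25,0.4,0.1,0],
  [0.9,-0.25,0.4,0.2,0],
  [0.9,-0.2,0.3,0.2,0],
  [0.9,-0.1,0.2,0.1,0],
  [0.9,0,0,0,0],
])

```text
time: 17.05
ee_pos: [0.4743, -0.0418, 0.1578]
eef_rot: [0.949, -0.313, -0.037, 0.005]
ft_force: [0.8, 0.3, -1.1]
width: 0.0133
```

```bash
python3 - <<'E'
from h import *
camera('top')
to(.469,-.054,.10,-34);print(read_state()['joint_positions'].round(2))
E
```

```text
now t17.10 [ 0.4749 -0.0414  0.1581] yaw -36.6 w 0.0133 tilt [-0.0727  0.0146]
turn units -0.52 shift after turn [0.2  0.4  1.94]
shift [0.22 0.39 1.94]
[ 0.58  0.18 -0.63  1.86  0.09  1.22 -0.72]
```

Request:
carry_out([
  [0.9,0.1,0.2,0.2,0],
  [0.9,0.1,0.1,0.4,0],
  [0.9,0,0,0.5,0],
  [0.9,0,0,0.5,0],
  [0.9,0,0,0.5,0],
  [0.9,0,0,0.4,0],
  [0.9,0,0,0.1,0],
  [0.9,0,0,0,0],
  [0.9,0,0,0,0],
])

```text
time: 17.85
ee_pos: [0.4716, -0.0522, 0.0722]
eef_rot: [0.949, -0.313, -0.037, 0.003]
ft_force: [0.0, 0.1, -0.9]
width: 0.013
```

```bash
python3 - <<'E'
from h import *
to(.469,-.054,.055,-34);print(read_state()['ft_force'])
im=camera('wrist');im2=camera('scene');c=cam('scene')
a=im2[195:275,255:395]
cv2.imwrite('pics/w7.png',np.vstack([im[200:400,150:450],cv2.resize(a,(300,171),interpolation=cv2.INTER_CUBIC)]))
E
```

```text
now t17.85 [ 0.4716 -0.0522  0.0722] yaw -36.6 w 0.0130 tilt [-0.0713  0.0175]
turn units -0.52 shift after turn [0.   0.08 0.58]
shift [0.   0.08 0.58]
[ 0.01827749  0.07703576 -0.91923509]
```

View pics/w7.png

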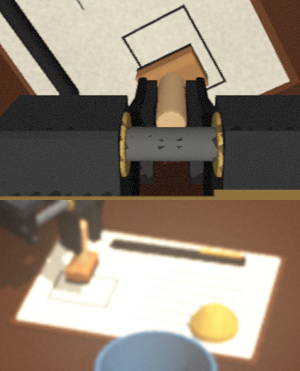

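The foot edges are parallel to the box lines and the foot hangs over the box. Pressing gently.

Request:
carry_out([
  [0.9,0,0.05,0.2,0],
  [0.9,0,0,0.2,0],
  [0.9,0,0,0.15,0],
  [0.9,0,0,0.1,0],
  [0.9,0,0,0.1,0],
  [0.9,0,0,0.1,0],
], force=40)

```text
time: 18.45
ee_pos: [0.473, -0.0524, 0.0535]
eef_rot: [0.949, -0.313, -0.033, 0.003]
ft_force: [-11.6, 1.4, 39.8]
width: 0.0131
```

```bash
python3 - <<'E'
from h import *
to(.469,-.054,.055);print(read_state()['ft_force'])
E
```

```text
now t18.45 [ 0.473  -0.0524  0.0535] yaw -36.6 w 0.0131 tilt [-0.064   0.0143]
shift [-0.08  0.13 -0.04]
[-11.56057712   1.44814679  39.77255336]
```

Request:
carry_out([
  [0.9,0,0,0,0],
  [0.9,0,0,0.02,0],
  [0.9,0,0,0.02,0],
])

```text
time: 18.7
ee_pos: [0.4742, -0.052, 0.0539]
eef_rot: [0.949, -0.313, -0.031, 0.003]
ft_force: [-1.3, 1.3, 4.1]
width: 0.0127
```

```bash
python3 - <<'E'
from h import *
to(.469,-.054,.055);print(read_state()['ft_force'])
to(.529,.316,.15)
E
```

```text
now t18.70 [ 0.4742 -0.052   0.0539] yaw -36.6 w 0.0127 tilt [-0.0613  0.0129]
shift [-0.1   0.16 -0.03]
[-1.34595839  1.28849027  4.05489615]
now t18.70 [ 0.4742 -0.052   0.0539] yaw -36.6 w 0.0127 tilt [-0.0613  0.0129]
shift [ -6.01 -10.86  -3.15]
```

Request:
carry_out([
  [0.9,0,0,0.06,0],
  [0.9,0,0,0.06,0],
  [0.9,0,0,0.06,0],
  [0.9,0,0,-0.1,0],
  [0.9,0,0,-0.2,0],
  [0.9,0,0,-0.4,0],
  [0.9,0,0,-0.5,0],
  [0.9,0,0,-0.5,0],
  [0.9,0,0,-0.4,0],
  [0.9,0,0,-0.2,0],
  [0.9,0,0,0,0],
])

```text
time: 19.62
ee_pos: [0.4784, -0.0521, 0.1267]
eef_rot: [0.949, -0.313, -0.032, 0.004]
ft_force: [-0.2, 0.1, -1.3]
width: 0.0129
```

```bash
python3 - <<'E'
from h import *
camera('top')
to(.527,.317,.12)
E
```

```text
now t19.67 [ 0.4782 -0.0521  0.1261] yaw -36.5 w 0.0132 tilt [-0.0643  0.012 ]
shift [ -6.   -10.86   0.25]
```

Request:
carry_out([
  [0.9,-0.15,-0.27,0,0],
  [0.9,-0.25,-0.45,0,0],
  [0.9,-0.3,-0.54,0,0],
  [0.9,-0.3,-0.54,0,0],
  [0.9,-0.3,-0.54,0,0],
  [0.9,-0.3,-0.54,0,0],
  [0.9,-0.3,-0.54,0,0],
  [0.9,-0.3,-0.54,0,0],
  [0.9,-0.3,-0.54,0,0],
  [0.9,-0.3,-0.54,0,0],
  [0.9,-0.3,-0.54,0,0],
  [0.9,-0.3,-0.54,0,0],
  [0.9,-0.3,-0.54,0,0],
  [0.9,-0.3,-0.54,0,0],
  [0.9,-0.3,-0.54,0,0],
  [0.9,-0.3,-0.54,0,0],
  [0.9,-0.25,-0.45,0,0],
  [0.9,-0.15,-0.3,0,0],
  [0.9,-0.1,-0.15,0,0],
  [0.9,0,0,0,0],
])

```text
time: 21.33
ee_pos: [0.5065, 0.2865, 0.1097]
eef_rot: [0.949, -0.312, -0.046, 0.008]
ft_force: [-0.2, 0.1, -1.0]
width: 0.0125
```

```bash
python3 - <<'E'
from h import *
c=cam('wrist');im=camera('wrist')
for q,z in(('tray_place',.004),('tray',0),('round_stamp',0)):print(q,[(r['conf'],r['xy'],ray(c,r['xy'],z)[0].round(4)) for r in pinpoint(q,'wrist')[:2]])
to(.527,.317,.056)
cv2.imwrite('pics/w8.png',im)
E
```

```text
tray_place [(0.84, [330.5, 184.7], array([0.5272, 0.3167, 0.004 ]))]
tray [(0.8, [354.6, 220.1], array([0.5256, 0.2855, 0.    ])), (0.66, [318.1, 296.7], array([0.4674, 0.2509, 0.    ]))]
round_stamp [(0.62, [375.8, 279.9], array([0.512, 0.238, 0.   ]))]
now t21.53 [0.5077 0.2839 0.1101] yaw -36.6 w 0.0129 tilt [-0.091  0.013]
shift [ 0.   -1.35  1.75]
```

View pics/w8.png

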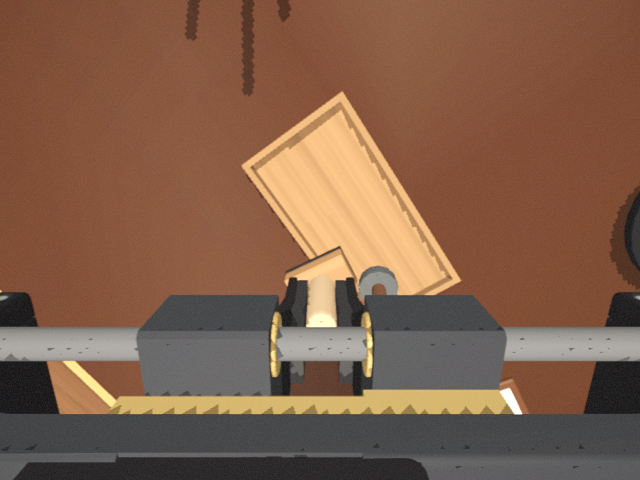

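Request:
carry_out([
  [0.9,0,-0.25,0,0],
  [0.9,0,-0.4,0,0],
  [0.9,0,-0.4,0,0],
  [0.9,0,-0.2,0.1,0],
  [0.9,0,0,0.3,0],
  [0.9,0,0,0.4,0],
  [0.9,0,0,0.3,0],
  [0.9,0,0,0,0],
  [0.9,0,0,0,0],
])

```text
time: 22.28
ee_pos: [0.5299, 0.3096, 0.0713]
eef_rot: [0.947, -0.317, -0.044, 0.01]
ft_force: [0.1, 0.1, -0.1]
width: 0.0131
```

```bash
python3 - <<'E'
from h import *
to(.527,.317,.054);print(read_state()['ft_force'])
E
```

```text
now t22.28 [0.5299 0.3096 0.0713] yaw -37.1 w 0.0131 tilt [-0.0901  0.0094]
shift [-0.18 -0.17  0.58]
[ 0.13240658  0.08865928 -0.08270016]
```

Request:
carry_out([
  [0.9,-0.15,-0.15,0.15,0],
  [0.9,0,0,0.15,0],
  [0.9,0,0,0.12,0],
  [0.9,0,0,0.08,0],
  [0.9,0,0,0.05,0],
], force=15)

```text
time: 22.7
ee_pos: [0.5273, 0.3162, 0.0539]
eef_rot: [0.947, -0.317, -0.044, 0.01]
ft_force: [0.6, 0.3, -0.7]
width: 0.0135
```

```bash
python3 - <<'E'
from h import *
to(.527,.317,.054);print(read_state()['ft_force'])
E
```

```text
now t22.70 [0.5273 0.3162 0.0539] yaw -37.1 w 0.0135 tilt [-0.0895  0.0094]
shift [-0.02 -0.01 -0.  ]
[ 0.57931373  0.33398151 -0.66674781]
```

Request:
carry_out([
  [0.9,0,0,0.06,0],
  [0.9,0,0,0.06,0],
  [0.9,0,0,0.05,0],
])

```text
time: 22.95
ee_pos: [0.5274, 0.3179, 0.0517]
eef_rot: [0.947, -0.317, -0.043, 0.009]
ft_force: [-2.8, -4.2, 12.5]
width: 0.0134
```

```bash
python3 - <<'E'
from h import *
to(.527,.317,.054);print(read_state()['ft_force'])
E
```

```text
now t22.95 [0.5274 0.3179 0.0517] yaw -37.1 w 0.0134 tilt [-0.0873  0.0112]
shift [ 0.    0.03 -0.07]
[-2.83626947 -4.17246212 12.4802749 ]
```

Request:
carry_out([
  [0.5,0,0,-0.02,0],
  [0.2,0,0,0,0],
  [0.1,0,0,0,0],
  [0.1,0,0,0,0],
  [0.1,0,0,0,0],
  [0.1,0,0,-0.2,0],
  [0.1,0,0,-0.4,0],
  [0.1,0,0,-0.5,0],
  [0.1,0,0,-0.5,0],
  [0.1,0,0,-0.5,0],
  [0.1,0,0,-0.4,0],
  [0.1,0,0,-0.2,0],
  [0.1,0,0,0,0],
])

```text
time: 24.03
ee_pos: [0.5357, 0.3172, 0.1425]
eef_rot: [0.947, -0.317, -0.042, 0.007]
ft_force: [-0.5, 0.5, 0.2]
width: 0.039
```

```bash
python3 - <<'E'
from h import *
c=cam('wrist');im=camera('wrist')
print([(r['conf'],r['xy'],ray(c,r['xy'],.032)[0]) for r in pinpoint('stamp_center','wrist')])
t=camera('top')
cv2.imwrite('pics/w9.png',np.vstack([im[150:420,100:540],cv2.resize(t[215:280,130:236],(440,270),interpolation=cv2.INTER_CUBIC)]))
to(.504,-.301,.15)
E
```

```text
[(0.7, [318.7, 244.7], array([0.52307038, 0.31555234, 0.032     ]))]
now t24.18 [0.5348 0.3166 0.14  ] yaw -37.1 w 0.0392 tilt [-0.0878  0.0113]
shift [11.54 17.07 -0.47]
```

View pics/w9.png

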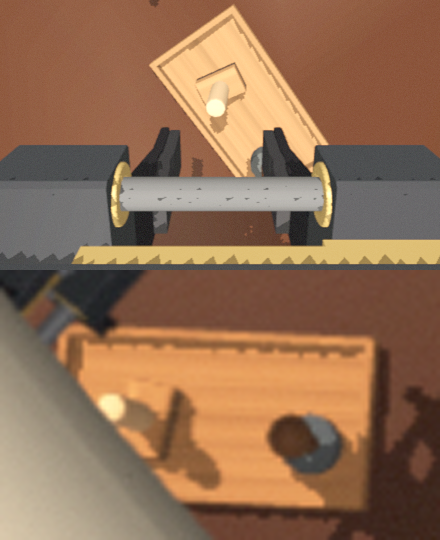

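The stamp stands in the tray and the round stamp is untouched. All 12 views are used, so I go on with numbers only. Next is the lid.

Request:
carry_out([
  [0.1,0.2,0.3,0,0],
  [0.1,0.35,0.52,0,0],
  [0.1,0.4,0.6,0,0],
  [0.1,0.4,0.6,0,0],
  [0.1,0.4,0.6,0,0],
  [0.1,0.4,0.6,0,0],
  [0.1,0.4,0.6,0,0],
  [0.1,0.4,0.6,0,0],
  [0.1,0.4,0.6,0,0],
  [0.1,0.4,0.6,0,0],
  [0.1,0.4,0.6,0,0],
  [0.1,0.4,0.6,0,0],
  [0.1,0.4,0.6,0,0],
  [0.1,0.4,0.6,0,0],
  [0.1,0.4,0.6,0,0],
  [0.1,0.4,0.6,0,0],
  [0.1,0.4,0.6,0,0],
  [0.1,0.4,0.6,0,0],
  [0.1,0.4,0.6,0,0],
  [0.1,0.3,0.4,0,0],
])

```text
time: 25.85
ee_pos: [0.492, -0.1279, 0.1205]
eef_rot: [0.946, -0.318, -0.058, 0.015]
ft_force: [0.2, -1.4, -0.3]
width: 0.0395
```

```bash
python3 - <<'E'
from h import *
to(.504,-.301,.15);print(read_state()['joint_positions'].round(2))
E
```

```text
now t25.85 [ 0.492  -0.1279  0.1205] yaw -37.3 w 0.0395 tilt [-0.1194  0.0075]
shift [ 3.7   4.43 -1.07]
[ 0.65  0.32 -0.58  1.78  0.19  1.22 -0.64]
```

Request:
carry_out([
  [0.1,0.3,0.4,0,0],
  [0.1,0.4,0.5,0,0],
  [0.1,0.4,0.5,0,0],
  [0.1,0.4,0.5,0,0],
  [0.1,0.4,0.5,0,0],
  [0.1,0.4,0.5,0,0],
  [0.1,0.3,0.4,0,0],
  [0.1,0.2,0.25,0,0],
  [0.1,0,0,0,0.5],
  [0.1,0,0,0,1],
  [0.1,0,0,0,1],
  [0.1,0,0,0,1],
  [0.1,0,0,0,1],
  [0.1,0,0,0,1],
  [0.1,0,0,0,1],
  [0.1,0,0,0,1],
  [0.1,0,0,0,1],
  [0.1,0,0,0,1],
  [0.1,0,0,0,0.5],
  [0.1,0,0,0,0],
])

```text
time: 27.52
ee_pos: [0.477, -0.2771, 0.1067]
eef_rot: [-0.704, 0.706, 0.057, -0.043]
ft_force: [0.1, -0.1, 0.8]
width: 0.0391
```

```bash
python3 - <<'E'
from h import *
camera('top')
to(.504,-.301,.12,-90);print(read_state()['joint_positions'].round(2))
c=cam('wrist');camera('wrist')
print([(r['conf'],r['xy'],ray(c,r['xy'],.026)[0]) for r in pinpoint('lid_center','wrist')])
to(.504,-.301,.12,-90)
E
```

```text
now t27.57 [ 0.477  -0.2771  0.1066] yaw -90.1 w 0.0392 tilt [-0.1411  0.0194]
turn units -0.01 shift after turn [ 0.79 -0.83 -0.59]
shift [ 0.79 -0.83 -0.59]
[ 0.69  0.4  -0.33  1.68  0.17  1.23 -1.27]
[(0.96, [365.5, 200.3], array([ 0.50225464, -0.30327246,  0.026     ]))]
now t27.67 [ 0.4772 -0.2773  0.1068] yaw -90.0 w 0.0393 tilt [-0.1406  0.0192]
turn units 0.00 shift after turn [ 0.78 -0.82 -0.58]
shift [ 0.78 -0.82 -0.58]
```

Tilt is now 0.14 rad. It grows on horizontal moves, so I test whether a slow lift and fast descent undoes it.

Request:
carry_out([
  [0.1,0,0,-0.3,0],
  [0.1,0,0,-0.4,0],
  [0.1,0,0,-0.4,0],
  [0.1,0,0,-0.4,0],
  [0.1,0,0,-0.4,0],
  [0.1,0,0,-0.4,0],
  [0.1,0,0,-0.4,0],
  [0.1,0,0,-0.4,0],
  [0.1,0,0,-0.3,0],
  [0.1,0,0,0,0],
])

```text
time: 28.5
ee_pos: [0.4937, -0.2794, 0.2222]
eef_rot: [0.709, -0.701, -0.055, 0.041]
ft_force: [0.2, 0.0, 0.9]
width: 0.039
```

```bash
python3 - <<'E'
from h import *
to(.504,-.301,.12)
E
```

```text
now t28.50 [ 0.4937 -0.2794  0.2222] yaw -89.4 w 0.0390 tilt [-0.1357  0.0179]
shift [ 0.79 -0.79  3.32]
```

Request:
carry_out([
  [0.1,0,0,0.9,0],
  [0.1,0,0,0.9,0],
  [0.1,0,0,0.7,0],
  [0.1,0,0,0,0],
])

```text
time: 28.83
ee_pos: [0.4851, -0.2786, 0.1488]
eef_rot: [0.71, -0.701, -0.051, 0.04]
ft_force: [-0.4, -0.1, 0.3]
width: 0.0392
```

```bash
python3 - <<'E'
from h import *
to(.504,-.301,.12)
E
```

```text
now t28.83 [ 0.4851 -0.2786  0.1488] yaw -89.3 w 0.0392 tilt [-0.1295  0.015 ]
shift [ 0.77 -0.74  0.86]
```

Request:
carry_out([
  [0.1,0,0,-0.3,0],
  [0.1,0,0,-0.4,0],
  [0.1,0,0,-0.4,0],
  [0.1,0,0,-0.4,0],
  [0.1,0,0,-0.4,0],
  [0.1,0,0,-0.2,0],
  [0.1,0,0,0.9,0],
  [0.1,0,0,0.9,0],
  [0.1,0,0,0.7,0],
  [0.1,0,0,0,0],
  [0.1,0,0,-0.3,0],
  [0.1,0,0,-0.4,0],
  [0.1,0,0,-0.4,0],
  [0.1,0,0,-0.4,0],
  [0.1,0,0,-0.4,0],
  [0.1,0,0,-0.2,0],
  [0.1,0,0,0.9,0],
  [0.1,0,0,0.9,0],
  [0.1,0,0,0.7,0],
  [0.1,0,0,0,0],
])

```text
time: 30.5
ee_pos: [0.5011, -0.2831, 0.175]
eef_rot: [0.712, -0.701, -0.029, 0.032]
ft_force: [-1.5, 0.2, -0.7]
width: 0.0392
```

```bash
python3 - <<'E'
from h import *
to(.504,-.301,.12)
E
```

```text
now t30.50 [ 0.5011 -0.2831  0.175 ] yaw -89.1 w 0.0392 tilt [-0.0856 -0.0056]
shift [ 0.59 -0.24  1.82]
```

That works well, so once more.

Request:
carry_out([
  [0.1,0,0,-0.2,0],
  [0.1,0,0,-0.4,0],
  [0.1,0,0,-0.4,0],
  [0.1,0,0,-0.4,0],
  [0.1,0,0,-0.2,0],
  [0.1,0,0,0.9,0],
  [0.1,0,0,0.9,0],
  [0.1,0,0,0.7,0],
  [0.1,0,0,0,0],
  [0.1,0,0,-0.3,0],
  [0.1,0,0,-0.4,0],
  [0.1,0,0,-0.4,0],
  [0.1,0,0,-0.4,0],
  [0.1,0,0,-0.2,0],
  [0.1,0,0,0.9,0],
  [0.1,0,0,0.9,0],
  [0.1,0,0,0.7,0],
  [0.1,0,0,0,0],
  [0.1,0,0,0,0],
])

```text
time: 32.08
ee_pos: [0.5151, -0.288, 0.1734]
eef_rot: [0.713, -0.701, -0.006, 0.024]
ft_force: [0.4, -0.1, 1.3]
width: 0.0391
```

```bash
python3 - <<'E'
from h import *
camera('top');c=cam('wrist');im=camera('wrist')
print([(r['conf'],r['xy'],ray(c,r['xy'],.026)[0]) for r in pinpoint('lid_center','wrist')])
m=((im[...,0].astype(int)-im[...,2]>30)&(im[...,0]>80)).astype(np.uint8)
ct=max(cv2.findContours(m,0,1)[0],key=cv2.contourArea)
e=cv2.fitEllipse(cv2.convexHull(ct));print(e,ray(c,e[0],.020))
to(.504,-.301,.06)
E
```

```text
[(0.66, [333.9, 235.1], array([ 0.50180748, -0.30312667,  0.026     ]))]
((331.7068176269531, 227.9372100830078), (106.1410903930664, 110.71560668945312), 81.16487884521484) [[ 0.50616081 -0.30148158  0.02      ]]
now t32.23 [ 0.5153 -0.2882  0.1735] yaw -89.0 w 0.0390 tilt [-0.0422 -0.0264]
shift [0.32 0.22 3.81]
```

Request:
carry_out([
  [-0.2,0.15,0.1,0.3,0],
  [-0.2,0.15,0.1,0.5,0],
  [-0.2,0,0,0.5,0],
  [-0.2,0,0,0.5,0],
  [-0.2,0,0,0.5,0],
  [-0.2,0,0,0.5,0],
  [-0.2,0,0,0.4,0],
  [-0.2,0,0,0.2,0],
  [-0.2,0,0,0,0],
  [-0.2,0,0,0,0],
], force=20)

```text
time: 33.07
ee_pos: [0.5074, -0.3058, 0.0736]
eef_rot: [0.712, -0.702, -0.0, 0.023]
ft_force: [-0.3, -0.5, 0.3]
width: 0.052
```

```bash
python3 - <<'E'
from h import *
to(.504,-.302,.044)
E
```

```text
now t33.07 [ 0.5074 -0.3058  0.0736] yaw -89.1 w 0.0520 tilt [-0.0326 -0.033 ]
shift [-0.16  0.08  0.98]
```

Request:
carry_out([
  [-0.2,-0.15,0.08,0.2,0],
  [-0.2,0,0,0.3,0],
  [-0.2,0,0,0.3,0],
  [-0.2,0,0,0.15,0],
  [-0.2,0,0,0,0],
  [-0.2,0,0,0,0],
])

```text
time: 33.57
ee_pos: [0.505, -0.3023, 0.0444]
eef_rot: [0.712, -0.702, 0.002, 0.023]
ft_force: [-0.1, 0.8, 0.5]
width: 0.0523
```

```bash
python3 - <<'E'
from h import *
to(.504,-.302,.044);print(read_state()['ft_force'])
E
```

```text
now t33.57 [ 0.505  -0.3023  0.0444] yaw -89.1 w 0.0523 tilt [-0.0295 -0.0348]
shift [-0.01  0.03  0.01]
[-0.12558556  0.77090579  0.51198316]
```

Close and lift.

Request:
carry_out([
  [0.8,0,0,0,0],
  [0.8,0,0,0,0],
  [0.8,0,0,0,0],
  [0.8,0,0,0,0],
  [0.8,0,0,0,0],
  [0.8,0,0,-0.2,0],
  [0.8,0,0,-0.4,0],
  [0.8,0,0,-0.5,0],
  [0.8,0,0,-0.5,0],
  [0.8,0,0,-0.5,0],
  [0.8,0,0,-0.5,0],
  [0.8,0,0,-0.5,0],
  [0.8,0,0,-0.5,0],
  [0.8,0,0,-0.5,0],
  [0.8,0,0,-0.3,0],
  [0.8,0,0,0,0],
], force=25)

```text
time: 34.9
ee_pos: [0.5089, -0.2963, 0.1914]
eef_rot: [0.713, -0.701, 0.003, 0.022]
ft_force: [0.1, -1.5, -2.3]
width: 0.019
```

```bash
python3 - <<'E'
from h import *
print(read_state()['ft_force']);im=camera('top');c=cam('top')
for q in('pot','round_stamp','paperweight','pen'):print(q,[(round(r['conf'],2),np.round(r['xy'],1)) for r in pinpoint(q,'top')[:2]])
to(.666,.037,.18)
E
```

```text
[ 0.08842921 -1.52591089 -2.27877125]
pot [(0.87, array([310.3, 182.7]))]
round_stamp [(0.66, array([208.7, 255.8]))]
paperweight [(0.71, array([291.8, 259.5]))]
pen [(0.64, array([308.2, 312.6]))]
now t35.15 [ 0.5074 -0.2959  0.1875] yaw -89.1 w 0.0190 tilt [-0.0322 -0.0326]
shift [-11.01  -5.46  -0.28]
```

The grip holds the lid (width 19 mm, about 2 N). Moving toward the pot and stopping a little short to measure its rim.

Request:
carry_out([
  [0.8,-0.25,-0.1,0,0],
  [0.8,-0.45,-0.18,-0.05,0],
  [0.8,-0.58,-0.2,-0.05,0],
  [0.8,-0.58,-0.2,-0.05,0],
  [0.8,-0.58,-0.2,-0.05,0],
  [0.8,-0.58,-0.2,-0.05,0],
  [0.8,-0.58,-0.2,-0.05,0],
  [0.8,-0.58,-0.2,-0.05,0],
  [0.8,-0.58,-0.2,-0.05,0],
  [0.8,-0.58,-0.2,-0.05,0],
  [0.8,-0.58,-0.2,-0.05,0],
  [0.8,-0.58,-0.2,-0.05,0],
  [0.8,-0.58,-0.2,-0.05,0],
  [0.8,-0.58,-0.2,-0.05,0],
  [0.8,-0.58,-0.2,-0.05,0],
  [0.8,-0.58,-0.2,-0.05,0],
  [0.8,-0.58,-0.2,-0.05,0],
  [0.8,-0.45,-0.18,0,0],
  [0.8,-0.25,-0.1,0,0],
  [0.8,0,0,0,0],
])

```text
time: 36.82
ee_pos: [0.607, 0.0371, 0.1815]
eef_rot: [0.714, -0.7, -0.013, 0.028]
ft_force: [-0.2, 0.7, -1.4]
width: 0.0188
```

```bash
python3 - <<'E'
from h import *
camera('top')
print([(r['conf'],r['xy'],ray(cam('top'),r['xy'],.0)[0]) for r in pinpoint('pot','top')])
c=cam('wrist');im=camera('wrist')
m=((im[...,0].astype(int)-im[...,2]>30)&(im[...,0]>80)).astype(np.uint8)
for ct in cv2.findContours(m,0,1)[0]:
    if cv2.contourArea(ct)>800:
        e=cv2.fitEllipse(cv2.convexHull(ct));print(cv2.boundingRect(ct),e,ray(c,e[0],.088))
print([(r['conf'],r['xy'],ray(c,r['xy'],0)[0]) for r in pinpoint('pot','wrist')])
to(.666,.038,.14)
E
```

```text
[]
(229, 76, 181, 251) ((317.46136474609375, 210.91409301757812), (205.24136352539062, 262.4751892089844), 0.47728148102760315) [[0.62732327 0.0348343  0.088     ]]
[(0.62, [317.6, 140.2], array([0.66473348, 0.034195  , 0.        ]))]
now t37.02 [0.607  0.0329 0.182 ] yaw -89.1 w 0.0192 tilt [-0.0579 -0.024 ]
shift [-0.17 -2.05  1.28]
```

```bash
python3 - <<'E'
from h import *
from scipy.optimize import least_squares
c=cam('wrist');im=camera('wrist');cv2.imwrite('pics/w10.png',im)
print('cam',c[2][:3,3])
m=((im[...,0].astype(int)-im[...,2]>30)&(im[...,0]>80)).astype(np.uint8)
h=cv2.convexHull(max(cv2.findContours(m,0,1)[0],key=cv2.contourArea),returnPoints=True)
ct=max(cv2.findContours(m,0,1)[0],key=cv2.contourArea).reshape(-1,2)
for zmax in(120,140,155):
    p=ray(c,ct[ct[:,1]<zmax],.088)[:,:2]
    f=least_squares(lambda q:np.hypot(*(p-q[:2]).T)-q[2],[.666,.037,.046],loss='soft_l1',f_scale=.001)
    g=least_squares(lambda q:np.hypot(*(p-q[:2]).T)-.046,[.666,.037],loss='soft_l1',f_scale=.001)
    print(zmax,len(p),f.x.round(4),g.x.round(4),g.cost)
to(.666,.037,.14)
E
```

```text
cam [0.69580469 0.037071   0.32631857]
120 145 [0.6644 0.0348 0.0456] [0.6639 0.0348] 2.5913806037521673e-06
140 185 [0.6644 0.0348 0.0455] [0.6639 0.0348] 4.920938920004044e-06
155 215 [0.6645 0.0348 0.0455] [0.6639 0.0348] 8.50972709311095e-06
now t37.07 [0.6071 0.0328 0.1822] yaw -89.1 w 0.0192 tilt [-0.0576 -0.024 ]
shift [-0.14 -2.04  1.29]
```

Request:
carry_out([
  [0.8,-0.05,-0.2,0,0],
  [0.8,0,-0.35,0,0],
  [0.8,0,-0.4,0,0],
  [0.8,0,-0.4,0,0],
  [0.8,0,-0.3,0,0],
  [0.8,0,-0.15,0.1,0],
  [0.8,0,0,0.3,0],
  [0.8,0,0,0.3,0],
  [0.8,0,0,0.2,0],
  [0.8,0,0,0,0],
  [0.8,0,0,0,0],
])

```text
time: 37.98
ee_pos: [0.6618, 0.0258, 0.1486]
eef_rot: [0.708, -0.706, -0.011, 0.03]
ft_force: [-0.3, 1.3, -2.1]
width: 0.0194
```

```bash
python3 - <<'E'
from h import *
to(.6645,.035,.121);print(read_state()['ft_force'])
E
```

```text
now t37.98 [0.6618 0.0258 0.1486] yaw -89.8 w 0.0194 tilt [-0.0582 -0.0277]
shift [-0.33 -0.14  0.9 ]
[-0.26772023  1.33074972 -2.14159032]
```

Request:
carry_out([
  [0.8,-0.15,-0.1,0,0],
  [0.8,-0.15,-0.05,0.1,0],
  [0.8,0,0,0.2,0],
  [0.8,0,0,0.1,0],
  [0.8,0,0,0,0],
])

```text
time: 38.4
ee_pos: [0.6657, 0.0362, 0.1359]
eef_rot: [0.708, -0.705, -0.01, 0.03]
ft_force: [0.1, 0.3, -2.4]
width: 0.0188
```

```bash
python3 - <<'E'
from h import *
from scipy.optimize import least_squares
to(.6645,.035,.121);print(read_state()['ft_force'])
c=cam('wrist');im=camera('wrist')
m=((im[...,0].astype(int)-im[...,2]>30)&(im[...,0]>80)).astype(np.uint8)
ct=max(cv2.findContours(m,0,1)[0],key=cv2.contourArea).reshape(-1,2);print(cv2.boundingRect(ct))
E
```

```text
now t38.40 [0.6657 0.0362 0.1359] yaw -89.7 w 0.0188 tilt [-0.0569 -0.0276]
shift [0.02 0.01 0.5 ]
[ 0.14306653  0.33097532 -2.42891267]
(229, 168, 181, 159)
```

Well aligned; lowering gently to the rim.

Request:
carry_out([
  [0.8,0.02,0,0.15,0],
  [0.8,0,0,0.15,0],
  [0.8,0,0,0.1,0],
  [0.8,0,0,0.06,0],
  [0.8,0,0,0.04,0],
])

```text
time: 38.87
ee_pos: [0.6663, 0.0353, 0.1264]
eef_rot: [0.708, -0.706, -0.009, 0.028]
ft_force: [-2.3, -0.1, 3.6]
width: 0.0189
```

```bash
python3 - <<'E'
from h import *
to(.6645,.035,.121);print(read_state()['ft_force'])
E
```

```text
now t38.87 [0.6663 0.0353 0.1264] yaw -89.8 w 0.0189 tilt [-0.0516 -0.0276]
shift [0.   0.05 0.18]
[-2.34807931 -0.13300037  3.56864667]
```

Request:
carry_out([
  [0.8,0,0.07,0,0],
  [0.8,0,0,0.06,0],
  [0.8,0,0,0.06,0],
  [0.8,0,0,0.06,0],
], force=8)

```text
time: 39.2
ee_pos: [0.6651, 0.0351, 0.1248]
eef_rot: [0.708, -0.706, -0.007, 0.026]
ft_force: [-4.4, -0.1, 11.0]
width: 0.0196
```

```bash
python3 - <<'E'
from h import *
to(.6645,.035,.121);print(read_state()['ft_force'])
E
```

```text
now t39.20 [0.6651 0.0351 0.1248] yaw -89.8 w 0.0196 tilt [-0.0464 -0.0275]
shift [0.   0.01 0.13]
[-4.411683   -0.10037353 10.95137566]
```

Request:
carry_out([
  [0.5,0,0,-0.03,0],
  [0.2,0,0,0,0],
  [-0.2,0,0,0,0],
  [-0.2,0,0,0,0],
  [-0.2,0,0,0,0],
  [-0.2,0,0,-0.2,0],
  [-0.2,0,0,-0.4,0],
  [-0.2,0,0,-0.5,0],
  [-0.2,0,0,-0.5,0],
  [-0.2,0,0,-0.5,0],
  [-0.2,0,0,-0.3,0],
  [-0.2,0,0,0,0],
])

```text
time: 40.2
ee_pos: [0.6685, 0.0369, 0.2039]
eef_rot: [0.708, -0.706, -0.007, 0.026]
ft_force: [0.6, -0.1, 0.3]
width: 0.0524
```

```bash
cat > fit.py <<'E'
from h import *
from scipy.optimize import least_squares
import sys
def disc(n,x0,rmax=400):
    c=cam(n);im=camera(n)
    b=im.astype(int);m=((b[...,0]-b[...,2]>30)&(b[...,0]>80)).astype(np.uint8)
    ct=max(cv2.findContours(m,0,1)[0],key=cv2.contourArea).reshape(-1,2)
    return c,im,ct
if __name__=='__main__':
    camera('top');camera('top')
    c,im,ct=disc('wrist',0);cv2.imwrite('pics/w11.png',im)
    print('bbox',cv2.boundingRect(ct))
    ct=cv2.convexHull(ct).reshape(-1,2)
    # disc top edge: circle r=.048, centre x,y,z fit with tilt a,b
    t=np.linspace(0,2*np.pi,180)
    def circ(q):
        P=np.c_[.048*np.cos(t),.048*np.sin(t),0*t]; return proj(c,P@R.from_euler('xy',q[3:5]).as_matrix().T+q[:3])
    from scipy.spatial import cKDTree
    dense=cv2.approxPolyDP(ct,0,True).reshape(-1,2)
    pts=max(cv2.findContours(cv2.fillConvexPoly(np.zeros((480,640),np.uint8),ct,1),0,1)[0],key=cv2.contourArea).reshape(-1,2)
    def res(q): return cKDTree(circ(q)).query(pts)[0].clip(0,4)
    for q0 in([.665,.036,.096,0,0],[.665,.036,.1,.05,.05],[.665,.036,.1,-.05,-.05]):
        f=least_squares(res,q0,x_scale=[.01,.01,.01,.05,.05],diff_step=1e-3);print(f.x.round(4),f.cost)
    print([(r['conf'],r['xy'],ray(c,r['xy'],.102)[0]) for r in pinpoint('lid_center','wrist')])
    to(.6645,.035,.121)
E
python3 fit.py
```

```text
bbox (253, 160, 133, 142)
[ 0.664   0.035   0.092  -0.0498  0.1812] 871.2638056297271
[ 0.6639  0.0347  0.0917 -0.0288  0.1808] 868.998737144632
[ 0.6637  0.035   0.0928 -0.0509  0.1298] 869.7214146082956
[(0.69, [174.1, 163.4], array([0.7198994 , 0.12912028, 0.102     ])), (0.61, [320.3, 248.1], array([0.66042113, 0.0341582 , 0.102     ]))]
now t40.40 [0.6671 0.0365 0.2001] yaw -89.8 w 0.0521 tilt [-0.0512 -0.0278]
shift [-0.02 -0.05  2.64]
```

Fit is poorly constrained because the pot wall is in the contour. I compare the scene camera with its first picture, when the pot was closed.

```bash
python3 - <<'E'
from h import *
a=cv2.imread('pics/scene0.png');b=camera('scene')
c=cam('scene')
P=proj(c,[[.6642,.0348,.124],[.6642,.0348,.096],[.6642,-.0132,.092],[.6642,.0828,.092],[.7122,.0348,.092]]);print(P.round(1).tolist())
for im in(a,b):
    i=im.astype(int);m=((i[...,0]-i[...,2]>25)&(i[...,0]>60)).astype(np.uint8);m[:,:290]=0;m[:,375:]=0;m[:235]=0;m[340:]=0
    l=max(cv2.findContours(m,0,1)[0],key=cv2.contourArea);print(cv2.boundingRect(l),cv2.contourArea(l))
    for r in range(244,300,4):
        xs=np.where(m[r])[0]; print(r,(xs.min(),xs.max()) if len(xs) else None,end=' ')
    print()
print([ (r['conf'],r['xy']) for r in pinpoint('lid_center','scene')])
E
```

```text
[[327.6, 255.6], [327.4, 269.2], [297.8, 268.6], [357.2, 273.5], [324.0, 291.1]]
(300, 252, 59, 78) 3579.0
244 None 248 None 252 (np.int64(322), np.int64(334)) 256 (np.int64(310), np.int64(347)) 260 (np.int64(304), np.int64(353)) 264 (np.int64(301), np.int64(356)) 268 (np.int64(300), np.int64(358)) 272 (np.int64(300), np.int64(358)) 276 (np.int64(301), np.int64(357)) 280 (np.int64(303), np.int64(355)) 284 (np.int64(305), np.int64(354)) 288 (np.int64(307), np.int64(354)) 292 (np.int64(308), np.int64(354)) 296 (np.int64(308), np.int64(354)) 
(298, 251, 59, 79) 3686.0
244 None 248 None 252 (np.int64(322), np.int64(338)) 256 (np.int64(306), np.int64(347)) 260 (np.int64(301), np.int64(352)) 264 (np.int64(299), np.int64(354)) 268 (np.int64(298), np.int64(356)) 272 (np.int64(298), np.int64(356)) 276 (np.int64(300), np.int64(355)) 280 (np.int64(302), np.int64(354)) 284 (np.int64(304), np.int64(354)) 288 (np.int64(306), np.int64(354)) 292 (np.int64(303), np.int64(354)) 296 (np.int64(302), np.int64(354)) 
[(0.96, [328.9, 267.6]), (0.96, [402.0, 328.4])]
```

Request:
carry_out([
  [-0.2,0.2,0,-0.2,0],
  [-0.2,0.5,0.2,-0.2,0],
  [-0.2,0.7,0.3,0,0],
  [-0.2,0.7,0.3,0,0],
  [-0.2,0.7,0.3,0,0],
  [-0.2,0.7,0.3,0,0],
  [-0.2,0.7,0.3,0,0],
  [-0.2,0.7,0.3,0,0],
  [-0.2,0.7,0.3,0,0],
  [-0.2,0.7,0.3,0,0],
  [-0.2,0.5,0.2,0,0],
  [-0.2,0.3,0,0,0],
  [-0.2,0,0,0,0],
])

```text
time: 41.58
ee_pos: [0.5725, -0.2013, 0.2265]
eef_rot: [-0.704, 0.709, 0.008, -0.031]
ft_force: [0.5, 1.1, 0.3]
width: 0.0524
```

```bash
python3 - <<'E'
from h import *
for n,roi in(('scene',(245,335,290,366)),('top',(140,212,275,343))):
    a=cv2.imread(f'pics/{n}0.png');b=camera(n);cv2.imwrite(f'pics/{n}_end.png',b)
    for im in(a,b):
        i=im.astype(int);m=((i[...,0]-i[...,2]>25)&(i[...,0]>60)).astype(np.uint8);k=np.zeros_like(m);k[roi[0]:roi[1],roi[2]:roi[3]]=1;m*=k
        l=max(cv2.findContours(m,0,1)[0],key=cv2.contourArea);print(n,cv2.boundingRect(l),cv2.contourArea(l))
        if n=='scene':
            g=cv2.cvtColor(im,cv2.COLOR_BGR2GRAY)
            for col in(310,325,345):print(col,g[280:304,col].tolist())
    c=cam(n)
    for q,z in(('lid_center',.102),('stamp_center',.032),('round_stamp',0),('paperweight',.006),('pen',.006),('pot',0)):
        print(q,[(round(r['conf'],2),np.round(r['xy'],1).tolist(),ray(c,r['xy'],z)[0,:2].round(3).tolist()) for r in pinpoint(q,n)[:2]])
s=read_state();print(s['time'],s['ee_pos'],s['joint_vel'].round(2))
E
```

```text
scene (300, 252, 59, 78) 3579.0
310 [181, 180, 179, 172, 160, 135, 120, 122, 127, 120, 115, 114, 112, 112, 111, 108, 111, 108, 109, 110, 105, 107, 105, 106]
325 [180, 179, 180, 180, 181, 181, 178, 178, 172, 156, 141, 133, 130, 130, 133, 133, 131, 131, 130, 129, 129, 127, 129, 130]
345 [177, 179, 176, 177, 179, 175, 167, 154, 141, 139, 140, 144, 144, 142, 142, 141, 140, 140, 141, 141, 138, 139, 139, 138]
scene (298, 251, 59, 79) 3617.5
310 [180, 180, 180, 174, 156, 131, 121, 125, 133, 123, 115, 112, 113, 113, 112, 111, 108, 110, 108, 109, 109, 106, 108, 107]
325 [181, 182, 182, 182, 183, 182, 181, 176, 161, 145, 138, 145, 153, 142, 134, 134, 134, 131, 131, 130, 132, 130, 128, 130]
345 [181, 178, 178, 176, 174, 159, 147, 150, 156, 147, 145, 144, 144, 143, 143, 142, 142, 142, 141, 139, 140, 138, 139, 137]
lid_center [(0.95, [329.7, 268.2], [0.668, 0.039]), (0.68, [404.8, 331.3], [0.792, 0.159])]
stamp_center [(0.62, [491.7, 257.8], [0.522, 0.318])]
round_stamp []
paperweight [(0.68, [352.4, 256.6], [0.517, 0.067])]
pen [(0.59, [339.6, 222.4], [0.412, 0.033])]
pot [(0.67, [328.3, 311.3], [0.662, 0.037])]
top (282, 145, 53, 60) 2409.5
top (283, 146, 54, 59) 2346.5
lid_center [(0.97, [309.4, 170.8], [0.659, 0.033]), (0.6, [247.5, 157.4], [0.683, 0.144])]
stamp_center [(0.56, [162.0, 249.1], [0.523, 0.313]), (0.52, [311.8, 182.3], [0.657, 0.029])]
round_stamp [(0.68, [206.8, 255.8], [0.514, 0.234]), (0.44, [353.9, 282.1], [0.467, -0.055])]
paperweight [(0.65, [293.0, 260.0], [0.508, 0.064])]
pen [(0.53, [309.9, 312.4], [0.408, 0.03])]
pot [(0.83, [310.1, 183.5], [0.663, 0.033])]
42.2833 [ 0.57359739 -0.19742914  0.22601102] [ 0. -0.  0. -0. -0. -0.  0.]
```

The lid edge moved in the scene view by about (-2, -3) mm, the same as the arm's two lid positions differ. The edge ellipse is unchanged, so the lid is level and fully down. Bystanders are unmoved and the stamp is at (0.52, 0.315) in the tray. Handing in.

```bash
python3 -c "
from bench import *
print(close_job())"
```

```text
the job is handed in; nothing more can be done
None
```

I carried out the whole sequence and handed the job in at about 42 s of the 72 s allowed; no verdict was reported.

**What I did:**
- I stood the blue lid on the coaster nearer the robot.
- I took the stamp out of the pot and pressed it inside the box on the letter. The wrist force reached about 40 N, the foot was square to the box by eye, and it was about 5 mm from the box centre.
- I stood the stamp in the tray's free end, put the lid back on the pot and drew the arm clear.

**Last checks:**
- **Lid:** compared with the first scene picture, its outline matches the closed pot. It is level and sits about 2–3 mm from where it started.
- **Stamp:** it was seen standing in the tray after I let go, and was located there again in the last pictures from both fixed cameras.
- **Bystanders:** in the last pictures the pen, paperweight and pot were at their starting places to within a few mm. The round stamp too was at its place in the top view; the scene-camera network missed it.

**What disagreed:**
- **Lid height:** the arm was about 4 mm higher than I expected when the lid touched down. Slip in the grip is the likely cause, since the pictures show no raised or tilted lid.
- **Lid fit:** a fit of the lid's edge in the wrist camera gave no usable result, because the pot wall was in the outline.
- **Tool tilt:** it drifted on horizontal moves, up to 0.14 rad. I brought it back to about 0.05 rad with slow-up, fast-down strokes before picking the lid up again.

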